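# Dry-fit a half-lapped face frame in its assembly jig

## Task

Finish dry-fitting the small cabinet face frame: the wide stile already lies in the assembly jig, so lay in the narrow stile and lap the two rails over the stiles, each piece in the one channel and the one way round that fits, until all four lie fully home with their top faces flush. Let go of them, and leave the glue bottle, mallet, chisel and plain offcut where they are.

Things in the scene. Friction and masses are not known exactly. Their poses are not given: they have to be found in the camera images.
- jig: Jig screwed to the bench: plywood board 240 x 270 mm (x, y), 12 thick; origin under its centre, at bench height. Frame space 190 x 220, centred. Outer stops 18 wide, 30 high over the board, reach 50 each way from each corner: mid-sides open. 18 mm square blocks, 18 high, fill the corners of the opening. Tops bevelled 3.5 mm over 7, clearance 1 a side. Channels: -x 44, +x 32, -y 48, +y 32 wide.
- seat_wide_stile (a point): Point fixed on the jig where the centre of the wide stile lies when home (in the jig's -x channel): jig x -73, y 0, 24 mm above the bench (12 above the board). Same axes as the jig. The stile's +x then points along the jig's +y.
- seat_narrow_stile (a point): The same for the narrow stile: jig x +79, y 0, 24 mm above the bench. The stile's +x then points along the jig's +y.
- seat_bottom_rail (a point): The same for the bottom rail: jig x 0, y -86, 24 mm above the bench. The rail's +x then points along the jig's +x. Lowered straight down, the rail laps over both stiles already there and its full-thickness middle, its lower end edges eased 2 x 3 mm, rests on the board between them.
- seat_top_rail (a point): The same for the top rail: jig x 0, y +94, 24 mm above the bench. The rail's +x then points along the jig's +x.
- wide_stile_mid (a point): Wide stile: loose beech bar 220 x 44 x 24 mm, about 0.14 kg, already home in the jig. Both ends halved to 12 mm thick, recesses facing up: 50 mm long at the -x end (for the bottom rail), 34 at the +x end (for the top rail). Origin at its centre, 12 mm above its underside; x along its length, +x towards the end with the SHORTER recess; z up.
- narrow_stile_mid (a point): Narrow stile: as the wide stile but 220 x 32 x 24 mm, about 0.10 kg, lying on the bench, laps up; the same up-facing recesses, 50 mm long at -x and 34 at +x. Origin at its centre, 12 mm above its underside; x along its length, +x towards the end with the SHORTER recess; z up.
- bottom_rail_mid (a point): Bottom rail: loose beech bar 190 x 48 x 24 mm, about 0.13 kg. Both ends halved to 12 mm, recesses facing down (pencil lines on the top mark their shoulders): 46 mm long at -x (over the wide stile), 34 at +x (over the narrow stile). Origin at its centre, 12 mm above its underside; x along its length, +x towards the end with the SHORTER recess; z up.
- top_rail_mid (a point): Top rail: as the bottom rail but 190 x 32 x 24 mm, about 0.09 kg; the same down-facing recesses and pencil lines, 46 mm long at -x and 34 at +x. Origin at its centre, 12 mm above its underside; x along its length, +x towards the end with the SHORTER recess; z up.
- glue_mid (a point): White glue bottle with an orange cap standing on the bench between the robot and the jig: 56 mm diameter, 150 mm tall; this point is on its axis 75 mm up. Leave alone.
- mallet_mid (a point): Wooden mallet standing on its head on the far part of the bench, handle up: head 62 x 125 x 85 mm high, handle 28 x 20 mm to 240 mm above the bench; this point is on its axis 120 mm up, x across the head's short side. Leave alone.
- chisel_mid (a point): Chisel lying on the far part of the bench: 265 mm long, handle 30 mm thick, blade 16 mm wide; this point is where handle and blade meet, 15 mm up, x towards the cutting edge. Leave alone.
- offcut_mid (a point): Plain offcut of the same beech with no laps, lying on the bench among the pieces: 200 x 32 x 24 mm, this point is its centre, x along its length. Not part of the frame; leave alone.
There are look-alikes about, which are no part of the job. Leave any purple or yellow look-alike of the part that bears bottom_rail_mid alone.

How it is judged:
By the outcome, as a careful person would: the job done as asked, in the order asked, and still so for the second after the job is handed in, with the robot touching nothing.
It also fails if it takes over 72 s, if anything falls off the work surface, if the arm or the gripper's body presses on something with over 40 N, if the wrist force passes 120 N, or if a joint passes its speed limit or range.

## Robot

A 6-joint arm with a two-finger parallel gripper is mounted at the origin on the work surface. World frame = base frame: x ahead of the robot, y to its left, z up, the work surface at z = 0. Lengths are in m, angles in rad, forces in N, time in s.
With the tool pointing down it reaches from about 0.425 to 0.95 m from the base axis. Payload 3.5 kg.
Tool frame: the origin (TCP) lies on the centre line of the jaws, within the pads' length; the fingertips stand 22 mm ahead of it and the grasp point (between the pads) lies 3 mm ahead of it; z points along the fingers, y is the direction in which the jaws open and shut (so a half turn about z gives the same grasp; the last joint's range is limited). The gripper opens to 85 mm and grips with 20 to 120 N. Pads are 22 mm wide; open, the fingers measure 114 mm over their backs; the gripper's body (76 mm by 85 mm) begins 54 mm behind the grasp point. The pads swing forward as they close: fully open they stand 13 mm farther back than shut.
Start: joints at [0.997, 0.286, 1.577, -0, 1.279, -0.15], TCP at [0.278, 0.615, 0.253] pointing down, gripper open.
Joint ranges: [-2.77, 2.77], [-0.9, 2.22], [0.21, 2.48], [-1.53, 4.67], [0.24, 2.81], [-2.84, 2.84]. Speed limits (rad/s): [2.79, 2.79, 3.14, 3.14, 3.14, 3.14].

## Interface

Orientations are given as a unit quaternion [w, x, y, z].
In Python, from plant import bot, get_image, camera_model, order gives the robot as it stands.
- The arm moves only by the tool arm_command, never from a script. Its argument "plan" is a list of rows, each an object with "delta_pos": the shift along the tool's x, y, z in mm, a list of three; "rot": the turn, a rotation vector about the tool's x, y, z in degrees, a list of three. A call has 1 to 12 rows; each row is the pose to reach, as a shift and turn from the pose commanded when the call began, along the tool's axes at that moment; what a row does not reach only later rows make up. A row lasts 1/12 s, in which the tool goes at most 41.7 mm and 7.16 degrees, less where a joint would pass 70% of its speed; a pose out of reach is approached as far as the arm can. A call with a gripper value outside its range is refused whole. "grip" is the opening, from 0 (shut) to 1 (fully open), set as the call begins (left out, the last holds). The fingers move at their own pace and stop on an object; "force" is the grip in N (left out, the last holds). Time passes only in rows, so rows that repeat a pose let the fingers close. It gives the time, the measured TCP pose, the force and the opening at its end, in the units of the state.
- bot.get_state(): the state, without advancing time (a new reading comes with each control period).
- get_image(name): name is "scene" or "side" or "wrist"; returns (picture, depth): 400x640x3 uint8, blue, green, red; 400x640 float32, m along the optical axis (not along the pixel's ray), 0 where there is no reading.
- camera_model(name): a dict with "fx", "fy", "cx", "cy" (pixels), "extrinsics" (4x4, takes a point from world to camera coordinates). Camera axes: x right, y up, looking along -z (the intrinsics and any distortion apply to the point x, -y, -z); pixel columns grow to the right and rows downward; lengths in m; the calibration is good to about 2 mm. A picture is of the moment at which its call begins: read the wrist's pose just before it. camera_model takes no time and is no camera call; for the wrist camera it gives the pose at the moment of the call.
- order.hand_in(): hands the job in, once; it reports no verdict.
The state is a dict: "t": time; "joints": joint angles; "qvel": joint speeds; "effort": joint torques, N m; "position": TCP position; "orientation": TCP orientation; "contact_force": force on the tool from outside, world axes, zero at the start; "ft_torque": the same for the moment, N m; "width": opening from 0.0 (shut) to 1.0 (fully open).
Only numpy, scipy, OpenCV 4.12 (cv2) and the standard library are available. Lean on these libraries where they do the work, as an engineer would, in place of code of your own. Each camera call takes 0.05 s, during which the arm holds its last target.

## Working session

There is one attempt and no reset: what is moved stays moved. The work goes in short steps, Python scripts to look and compute and a tool call to move; the robot and the scene stay as the last step left them, time stands still between calls to the robot, and variables do not carry over. Pictures are saved under pics/ and viewed, and the job is handed in when it is done.

Besides the shell and the picture viewer there is one more tool, called after "Call:" as name(argument=value, ...) on one line, values as JSON. arm_command: Moves the arm, as the interface text tells. Its arguments: {"type":"object","properties":{"plan":{"type":"array","items":{"type":"object","properties":{"delta_pos":{"type":"array","items":{"type":"number"}},"rot":{"type":"array","items":{"type":"number"}}}}},"grip":{"type":"number"},"force":{"type":"number"}},"required":["plan"]}

```bash
mkdir -p pics; ls; python3 - <<'E'
from plant import bot,get_image,camera_model,order
import cv2,numpy as np
print(bot.get_state())
for n in ['scene','side','wrist']:
    m=camera_model(n); p,d=get_image(n); cv2.imwrite(f'pics/{n}0.png',p); np.savez(f'pics/{n}0.npz',p=p,d=d,**{k:np.array(v) for k,v in m.items() if k in('fx','fy','cx','cy','extrinsics')})
    print(n,m)
E
```

```text
pics
{'t': 0.0, 'joints': array([ 9.96992592e-01,  2.87159688e-01,  1.57817822e+00,  1.79600274e-05,
        1.27856795e+00, -1.49993196e-01]), 'qvel': array([-0.00060859,  0.00164069, -0.00047959,  0.00051872,  0.00157574,
       -0.00187041]), 'effort': array([-4.68334365e-04, -4.05963707e+01, -2.92638195e+01, -1.25567335e-04,
        5.62864836e-03,  1.26621717e-05]), 'position': array([0.27722149, 0.61478902, 0.25195043]), 'orientation': array([-4.17534111e-04,  2.10325331e-01,  9.77630767e-01, -1.07863920e-03]), 'contact_force': array([0.37206078, 0.32523121, 0.8344508 ]), 'ft_torque': array([-0.01450248,  0.02968564, -0.04477328]), 'width': 1.0009352017776407}
scene {'fx': 475.61682389081255, 'fy': 475.61682389081255, 'cx': 322.9420585765189, 'cy': 205.09430206901436, 'extrinsics': array([[-0.07918053,  0.99683903, -0.00651037, -0.07647595],
       [-0.75042435, -0.05530584,  0.65863841,  0.27791381],
       [ 0.65619642,  0.05703688,  0.75243143, -1.70586237],
       [ 0.        ,  0.        ,  0.        ,  1.        ]])}
side {'fx': 489.51246637324977, 'fy': 489.51246637324977, 'cx': 322.9893765032434, 'cy': 195.15910273980137, 'extrinsics': array([[ 0.93241292, -0.36105829,  0.0155902 , -0.3794324 ],
       [ 0.26230612,  0.70580515,  0.65805364, -0.2652519 ],
       [-0.24859937, -0.60948831,  0.75280964, -1.21926913],
       [ 0.        ,  0.        ,  0.        ,  1.        ]])}
wrist {'fx': 300.2099495060672, 'fy': 300.2099495060672, 'cx': 319.6858446938151, 'cy': 199.93008384063722, 'extrinsics': array([[ 0.41125535,  0.9115167 , -0.0025185 , -0.67383329],
       [-0.87638566,  0.39464231, -0.27605366,  0.03568266],
       [-0.25063362,  0.11573572,  0.96113893, -0.38074859],
       [ 0.        ,  0.        ,  0.        ,  1.        ]])}
```

View pics/scene0.png

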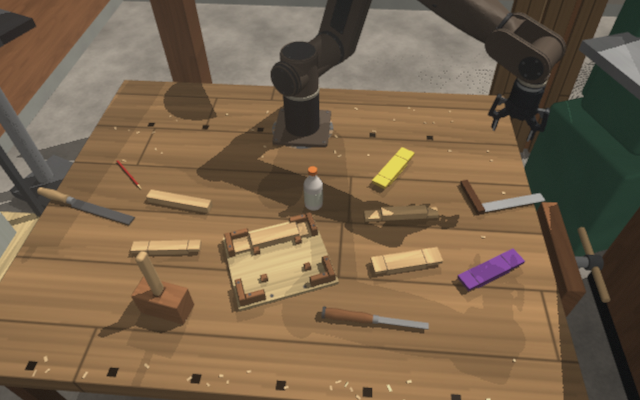

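View pics/side0.png

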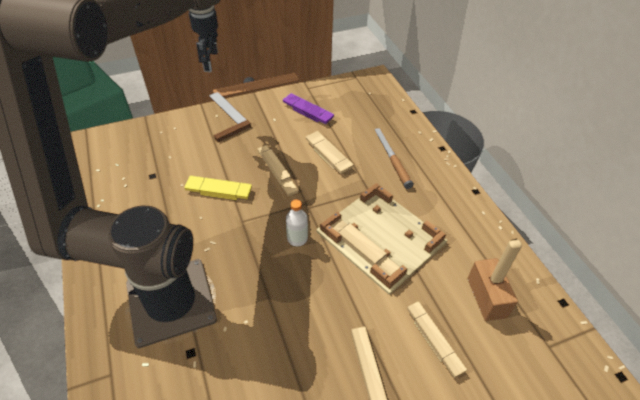

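View pics/wrist0.png

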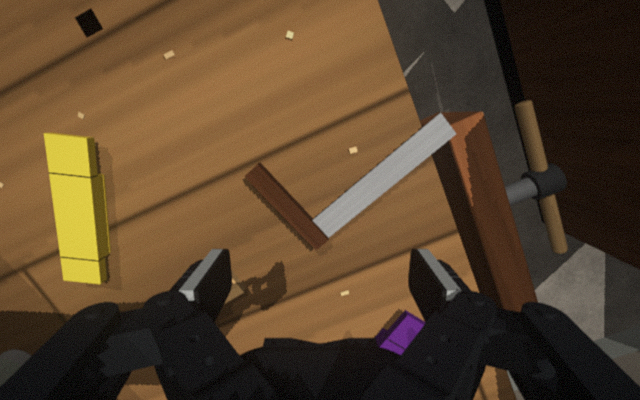

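```bash
cat > h.py <<'E'
import numpy as np,cv2
def load(n): return np.load(f'pics/{n}.npz')
def cloud(z,sl=None):
    d=z['d'].astype(float);H,W=d.shape;v,u=np.mgrid[:H,:W]
    c=np.stack([(u-z['cx'])/z['fx']*d,-(v-z['cy'])/z['fy']*d,-d],-1)
    E=z['extrinsics'];return (c-E[:3,3])@E[:3,:3]
def proj(z,P):
    P=np.atleast_2d(P);E=z['extrinsics'];c=P@E[:3,:3].T+E[:3,3]
    return np.stack([z['fx']*c[:,0]/-c[:,2]+z['cx'],z['fy']*-c[:,1]/-c[:,2]+z['cy']],1)
def snap(n,name):
    from plant import get_image,camera_model,bot
    s=bot.get_state();m=camera_model(n);p,d=get_image(n)
    cv2.imwrite(f'pics/{name}.png',p);np.savez(f'pics/{name}.npz',p=p,d=d,**{k:np.array(v) for k,v in m.items() if k in('fx','fy','cx','cy','extrinsics')});return s
def topdown(z,x0,x1,y0,y1,res=0.001,zp=0.024):
    # ortho image on plane z=zp; rows: x decreasing downward? row=x increasing, col=y increasing
    xs=np.arange(x0,x1,res);ys=np.arange(y0,y1,res)
    X,Y=np.meshgrid(xs,ys,indexing='ij')
    q=proj(z,np.stack([X.ravel(),Y.ravel(),np.full(X.size,zp)],1)).reshape(X.shape+(2,)).astype(np.float32)
    return cv2.remap(z['p'],q[...,0],q[...,1],cv2.INTER_CUBIC)
E
python3 - <<'E'
from h import *
for n in ['scene0','side0']:
    z=load(n);C=cloud(z)
    pts={'scene0':[(178,202),(165,247),(402,214),(406,262),(280,265),(313,190),(393,168),(491,270)],'side0':[(436,340),(370,365),(278,172),(330,150),(380,240)]}[n]
    for u,v in pts: print(n,u,v,C[v,u].round(3))
    p=z['p']
    if n=='scene0':
        a=cv2.resize(p[130:320,110:460],None,fx=2.28,fy=2.28,interpolation=cv2.INTER_CUBIC);cv2.imwrite('pics/za.png',a)
    else:
        a=cv2.resize(p[120:400,230:490],None,fx=2.14,fy=2.14,interpolation=cv2.INTER_CUBIC);cv2.imwrite('pics/zb.png',a)
E
```

```text
scene0 178 202 [ 0.404 -0.332  0.025]
scene0 165 247 [ 0.571 -0.322  0.023]
scene0 402 214 [0.401 0.343 0.024]
scene0 406 262 [0.573 0.348 0.026]
scene0 280 265 [0.599 0.006 0.012]
scene0 313 190 [0.388 0.079 0.093]
scene0 393 168 [0.204 0.321 0.019]
scene0 491 270 [0.577 0.576 0.019]
side0 436 340 [ 0.56  -0.332  0.023]
side0 370 365 [ 0.391 -0.331  0.023]
side0 278 172 [0.381 0.311 0.025]
side0 330 150 [0.564 0.346 0.025]
side0 380 240 [ 0.566 -0.02   0.013]
```

View pics/za.png

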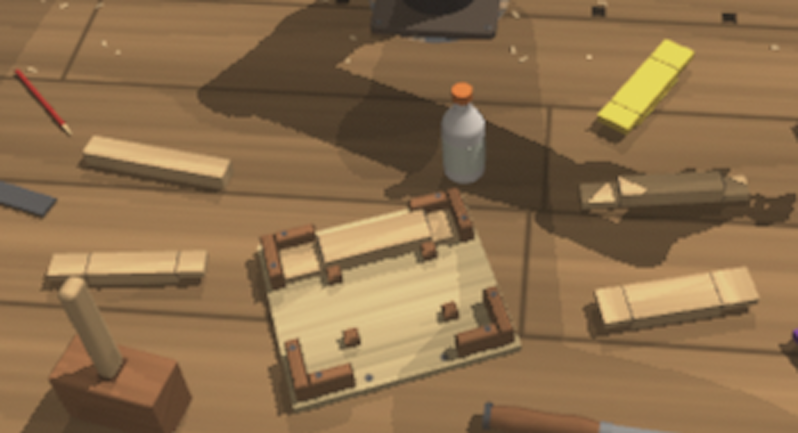

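View pics/zb.png

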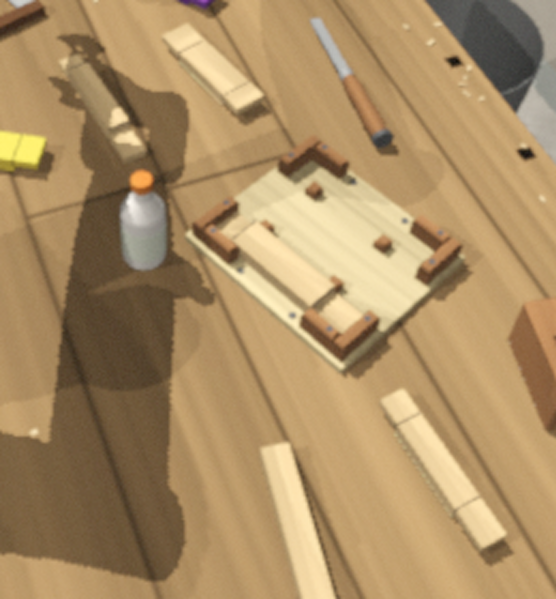

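```bash
cat >> h.py <<'E'
def rect(z,c,r=0.13,zlo=0.018,zhi=0.03):
    C=cloud(z);m=(np.hypot(C[...,0]-c[0],C[...,1]-c[1])<r)&(C[...,2]>zlo)&(C[...,2]<zhi)&(z['d']>0)
    n,l,st,ce=cv2.connectedComponentsWithStats(m.astype(np.uint8))
    k=1+np.argmax(st[1:,4]);P=C[l==k]
    r=cv2.minAreaRect((P[:,:2]*1000).astype(np.float32))
    b=cv2.boxPoints(r);e=[b[1]-b[0],b[2]-b[1]];e=max(e,key=np.linalg.norm)
    return np.array(r[0]).round(1),np.array(r[1]).round(1),np.degrees(np.arctan2(e[1],e[0])).round(2)%180,P[:,2].mean().round(4),len(P)
E
python3 - <<'E'
from h import *
for n in ['scene0','side0']:
    z=load(n)
    for c in [(.404,-.332),(.571,-.322),(.4,.34),(.573,.348)]:print(n,rect(z,c))
z=load('scene0')
t=topdown(z,.43,.75,-.2,.2,zp=.036);cv2.imwrite('pics/td.png',cv2.resize(t,None,fx=1.8,fy=1.8))
C=cloud(z)
# depth height map rect of jig board
m=(np.hypot(C[...,0]-.59,C[...,1])<.24)&(C[...,2]>.008)&(C[...,2]<.016)
n,l,st,ce=cv2.connectedComponentsWithStats(m.astype(np.uint8));k=1+np.argmax(st[1:,4]);P=C[l==k]
print(cv2.minAreaRect((P[:,:2]*1000).astype(np.float32)),P[:,2].mean())
E
```

```text
scene0 (array([ 391.1, -337.4]), array([205.1,  39.3]), np.float32(81.41), np.float64(0.023), 576)
scene0 (array([ 565.9, -322.8]), array([ 40.4, 191.3]), np.float32(96.64), np.float64(0.0229), 682)
scene0 (array([385.9, 348.7]), array([ 39.3, 137.9]), np.float32(98.18), np.float64(0.023), 429)
scene0 (array([561.8, 349.3]), array([ 53.5, 191.4]), np.float32(104.49), np.float64(0.0231), 1079)
side0 (array([ 388. , -323.3]), array([172. ,  33.3]), np.float32(81.25), np.float64(0.0237), 1074)
side0 (array([ 561.4, -324.1]), array([ 35.1, 191. ]), np.float32(96.16), np.float64(0.0235), 1129)
side0 (array([381.9, 346.1]), array([ 35.1, 140.7]), np.float32(97.36), np.float64(0.024), 363)
side0 (array([557.4, 347.3]), array([ 54.1, 194.1]), np.float32(103.84), np.float64(0.0237), 684)
((580.7451171875, -2.5495452880859375), (242.4114227294922, 270.67828369140625), 21.901691436767578) 0.011504333261891783
```

View pics/td.png

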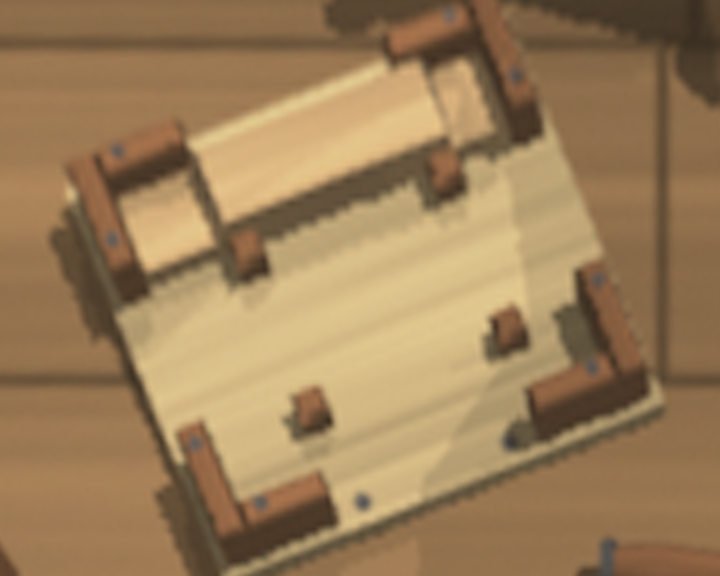

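```bash
cat >> h.py <<'E'
from scipy.spatial.transform import Rotation as Ro
def Rt(s):
    w,x,y,z=s['orientation'];return Ro.from_quat([x,y,z,w])
def Rdown(phi):
    c,s=np.cos(np.radians(phi)),np.sin(np.radians(phi));return Ro.from_matrix(np.array([[c,s,0],[s,-c,0],[0,0,-1]]))
def plan(pos,phi,s=None):
    from plant import bot
    s=s or bot.get_state();R=Rt(s)
    d=R.inv().apply((np.array(pos)-s['position'])*1000);rv=(R.inv()*Rdown(phi)).as_rotvec(degrees=True)
    X=R.as_matrix()[:,0]
    print('t %.2f'%s['t'],'pos',(s['position']*1000).round(1),'phi %.2f'%np.degrees(np.arctan2(X[1],X[0])),'tilt',R.as_matrix()[:2,2].round(4),'F',s['contact_force'].round(1),'w %.3f'%s['width'],'j',np.degrees(s['joints']).round(0))
    print('delta',d.round(1),'rot',rv.round(2),'rows',np.linalg.norm(d)/41.7,np.linalg.norm(rv)/7.16)
E
python3 - <<'E'
from h import *
from plant import bot
z=load('wrist0');E=z['extrinsics'];c=-E[:3,:3].T@E[:3,3];s=bot.get_state();R=Rt(s)
print('cam in tool',R.inv().apply(c-s['position']),'look',R.inv().apply(-E[2,:3]),'right',R.inv().apply(E[0,:3]))
plan([.385,.347,.25],97.7)
E
```

```text
cam in tool [ 7.07246838e-02  2.89902813e-05 -1.21855989e-01] look [-2.76340456e-01 -6.46559758e-04  9.61059589e-01] right [-2.18768238e-05  9.99999778e-01  6.66466648e-04]
t 0.15 pos [277.3 614.9 252.2] phi 155.72 tilt [-0.001  -0.0016] F [-0.2  0.3 -0.1] w 1.001 j [57. 16. 90.  0. 73. -9.]
delta [-208.3 -199.9    2.5] rot [-1.100e-01  4.000e-02  5.802e+01] rows 6.924303840165695 8.103005109743144
```

Call:
arm_command(plan=[{"delta_pos": [-208, -200, 32], "rot": [0, 0, 58]}, {"delta_pos": [-208, -200, 32], "rot": [0, 0, 58]}, {"delta_pos": [-208, -200, 32], "rot": [0, 0, 58]}, {"delta_pos": [-208, -200, 32], "rot": [0, 0, 58]}, {"delta_pos": [-208, -200, 32], "rot": [0, 0, 58]}, {"delta_pos": [-208, -200, 32], "rot": [0, 0, 58]}, {"delta_pos": [-208, -200, 32], "rot": [0, 0, 58]}, {"delta_pos": [-208, -200, 32], "rot": [0, 0, 58]}, {"delta_pos": [-208, -200, 32], "rot": [0, 0, 58]}, {"delta_pos": [-208, -200, 32], "rot": [0, 0, 58]}, {"delta_pos": [-208, -200, 32], "rot": [0, 0, 58]}])

```text
t: 1.07
position: [0.3847, 0.3481, 0.2215]
orientation: [-0.0, 0.657, 0.754, 0.0]
contact_force: [1.3, 0.2, -0.1]
width: 1.0
```

```bash
python3 - <<'E'
from h import *
s=snap('wrist','w1')
z=load('w1')
for c in [(.385,.347),(.56,.348)]:print(rect(z,c,.14),rect(z,c,.14,.008,.03))
t=topdown(z,.28,.68,.2,.5,zp=.024);cv2.imwrite('pics/td1.png',cv2.resize(t,None,fx=1.4,fy=1.4))
plan([.385,.347,.22],97.7,s)
E
```

```text
(array([382.3, 348.3]), array([ 31.9, 137.1]), np.float32(97.91), np.float64(0.0253), 3688) (array([383.4, 340.4]), array([ 31.9, 220.6]), np.float32(97.91), np.float64(0.0212), 5575)
(array([558.6, 349.5]), array([ 50.1, 190. ]), np.float32(104.94), np.float64(0.0251), 7674) (array([558.6, 349.5]), array([ 50.1, 190. ]), np.float32(104.94), np.float64(0.0244), 8118)
t 1.07 pos [384.7 348.1 221.5] phi 97.92 tilt [0.0001 0.0004] F [ 1.3  0.2 -0.1] w 1.000 j [ 31.  -2. 114.   0.  68.  23.]
delta [-1.2  0.2  1.5] rot [ 0.01 -0.02  0.22] rows 0.044821116092180834 0.031201384946639998
```

View pics/w1.png

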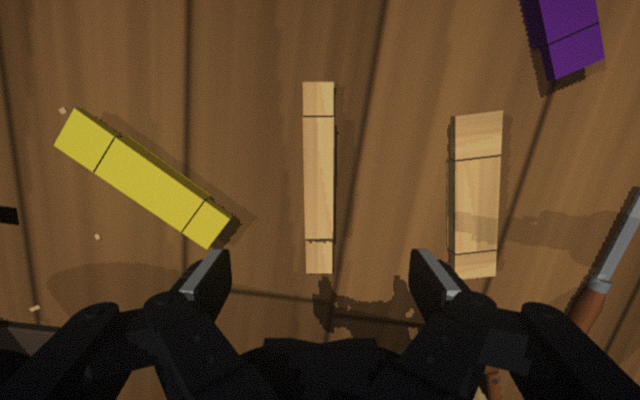

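View pics/td1.png

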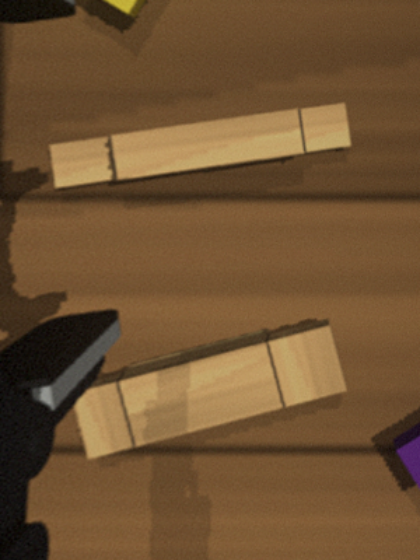

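```bash
python3 - <<'E'
from h import *
plan([.3834,.3404,.027],97.91)
E
```

```text
t 1.12 pos [384.5 348.4 221.5] phi 97.93 tilt [0.0001 0.0003] F [-0.7 -0.5 -0.6] w 1.001 j [ 31.  -2. 114.   0.  68.  23.]
delta [ -7.8  -2.3 194.5] rot [ 0.01 -0.01  0.02] rows 4.667549022113974 0.003581020969142601
```

Call:
arm_command(plan=[{"delta_pos": [-8, -2, 40], "rot": [0, 0, 0]}, {"delta_pos": [-8, -2, 80], "rot": [0, 0, 0]}, {"delta_pos": [-8, -2, 120], "rot": [0, 0, 0]}, {"delta_pos": [-8, -2, 160], "rot": [0, 0, 0]}, {"delta_pos": [-8, -2, 185], "rot": [0, 0, 0]}, {"delta_pos": [-8, -2, 194.5], "rot": [0, 0, 0]}, {"delta_pos": [-8, -2, 194.5], "rot": [0, 0, 0]}])

```text
t: 1.7
position: [0.3818, 0.339, 0.0242]
orientation: [-0.001, 0.657, 0.754, -0.003]
contact_force: [-0.1, -0.1, 0.5]
width: 1.001
```

Call:
arm_command(plan=[{"delta_pos": [0, 0, 0], "rot": [0, 0, 0]}, {"delta_pos": [0, 0, 0], "rot": [0, 0, 0]}, {"delta_pos": [0, 0, 0], "rot": [0, 0, 0]}, {"delta_pos": [0, 0, 0], "rot": [0, 0, 0]}, {"delta_pos": [0, 0, 0], "rot": [0, 0, 0]}, {"delta_pos": [0, 0, 0], "rot": [0, 0, 0]}, {"delta_pos": [0, 0, 0], "rot": [0, 0, 0]}, {"delta_pos": [0, 0, 0], "rot": [0, 0, 0]}], grip=0.3, force=40)

```text
t: 2.37
position: [0.3854, 0.34, 0.0287]
orientation: [0.001, 0.658, 0.753, 0.002]
contact_force: [-1.4, 1.7, 7.4]
width: 0.365
```

Call:
arm_command(plan=[{"delta_pos": [0, 0, -10], "rot": [0, 0, 0]}, {"delta_pos": [0, 0, -40], "rot": [0, 0, 0]}, {"delta_pos": [0, 0, -80], "rot": [0, 0, 0]}, {"delta_pos": [0, 0, -120], "rot": [0, 0, 0]}, {"delta_pos": [0, 0, -120], "rot": [0, 0, 0]}, {"delta_pos": [0, 0, -120], "rot": [0, 0, 0]}], grip=0.2, force=60)

```text
t: 2.87
position: [0.3855, 0.3401, 0.1503]
orientation: [0.001, 0.658, 0.753, 0.003]
contact_force: [0.1, -0.4, -1.0]
width: 0.358
```

```bash
python3 - <<'E'
from h import *
s=snap('wrist','w2')
plan([.654,.027,.21],111.9,s)
E
```

```text
t 2.87 pos [385.5 340.1 150.3] phi 97.72 tilt [0.0059 0.0034] F [ 0.1 -0.4 -1. ] w 0.358 j [ 30.   2. 118.  -0.  59.  22.]
delta [-346.2  224.4  -59.1] rot [  0.38  -0.1  -14.18] rows 9.994839772913418 1.9810306006447147
```

View pics/w2.png

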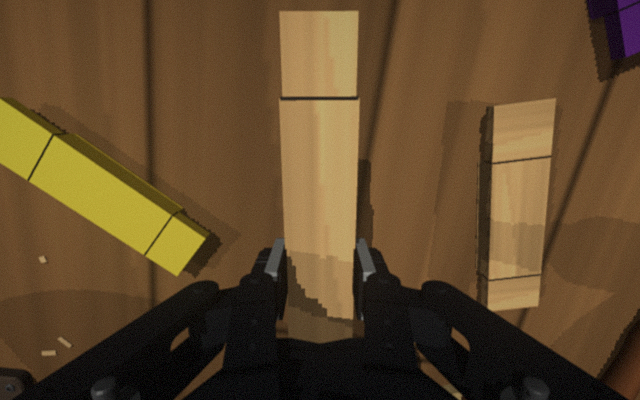

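```bash
cat >> h.py <<'E'
def held(n,s,zlo=-.02,zhi=.03,w=.03):
    z=load(n);C=cloud(z);T=Rt(s).inv().apply((C-s['position']).reshape(-1,3))*1000
    m=(abs(T[:,1])<w*1000)&(T[:,2]>zlo*1000)&(T[:,2]<zhi*1000)&(T[:,0]>25)&(z['d'].ravel()>0)
    P=T[m];b=np.arange(25,140,5)
    for i in b:
        q=P[(P[:,0]>=i)&(P[:,0]<i+5)]
        if len(q)>5: print(i,len(q),'y',np.percentile(q[:,1],[1,99]).round(1),'z',np.median(q[:,2]).round(1))
    print('xmax',np.percentile(P[:,0],[99,99.7,100]).round(1))
E
python3 - <<'E'
from h import *
import numpy as np
z=load('w2')
# rebuild state at w2
from plant import bot
s=bot.get_state();held('w2',s)
E
```

```text
25 777 y [-14.6  16.7] z 0.9
30 795 y [-14.9  16.5] z 0.8
35 831 y [-14.7  16.7] z 0.8
40 844 y [-15.   16.7] z 0.9
45 875 y [-14.7  16.5] z 0.8
50 900 y [-15.   16.6] z 0.8
55 956 y [-14.8  16.5] z 0.8
60 934 y [-14.9  16.5] z 0.8
65 1022 y [-14.9  16.5] z 0.8
70 1029 y [-15.   16.4] z 0.8
75 856 y [-14.8  16.4] z 1.0
80 935 y [-14.9  16.3] z 12.7
85 936 y [-14.9  16.6] z 12.8
90 982 y [-15.   16.4] z 12.8
95 1015 y [-14.9  16.3] z 12.8
100 1047 y [-15.   16.4] z 12.8
105 1080 y [-15.   16.3] z 12.8
110 262 y [-15.1  16.1] z 13.0
xmax [110.5 111.  111.4]
```

Call:
arm_command(plan=[{"delta_pos": [0, 0, -59], "rot": [0.4, -0.1, 0]}, {"delta_pos": [-346, 224, -59], "rot": [0.4, -0.1, -14]}, {"delta_pos": [-346, 224, -59], "rot": [0.4, -0.1, -14]}, {"delta_pos": [-346, 224, -59], "rot": [0.4, -0.1, -14]}, {"delta_pos": [-346, 224, -59], "rot": [0.4, -0.1, -14]}, {"delta_pos": [-346, 224, -59], "rot": [0.4, -0.1, -14]}, {"delta_pos": [-346, 224, -59], "rot": [0.4, -0.1, -14]}, {"delta_pos": [-346, 224, -59], "rot": [0.4, -0.1, -14]}, {"delta_pos": [-346, 224, -59], "rot": [0.4, -0.1, -14]}, {"delta_pos": [-346, 224, -59], "rot": [0.4, -0.1, -14]}, {"delta_pos": [-346, 224, -59], "rot": [0.4, -0.1, -14]}, {"delta_pos": [-346, 224, -59], "rot": [0.4, -0.1, -14]}])

```text
t: 3.92
position: [0.6546, 0.0207, 0.203]
orientation: [-0.002, 0.563, 0.826, -0.005]
contact_force: [-0.1, -0.4, -1.0]
width: 0.361
```

```bash
python3 - <<'E'
from h import *
s=snap('wrist','w3')
plan([.654,.027,.21],111.9,s)
held('w3',s)
E
```

```text
t 3.92 pos [654.6  20.7 203. ] phi 111.42 tilt [-0.0082 -0.0055] F [-0.1 -0.4 -1. ] w 0.361 j [ -7.  17.  96.  -0.  68. -28.]
delta [ 6.1  1.7 -7.1] rot [-0.55  0.12 -0.48] rows 0.2269207950110481 0.10391606229091238
25 778 y [-16.2  15.1] z 3.6
30 799 y [-16.3  14.9] z 3.5
35 831 y [-16.2  15.2] z 3.5
40 847 y [-16.5  15. ] z 3.6
45 869 y [-16.3  14.9] z 3.5
50 923 y [-16.4  15.1] z 3.6
55 918 y [-16.4  15. ] z 3.6
60 1013 y [-16.5  14.9] z 3.6
65 945 y [-16.3  15. ] z 3.6
70 1076 y [-16.4  14.9] z 3.6
75 878 y [-16.5  14.8] z 4.2
80 891 y [-16.5  14.8] z 15.6
85 971 y [-16.5  14.9] z 15.6
90 980 y [-16.6  14.8] z 15.7
95 1004 y [-16.6  14.7] z 15.6
100 1073 y [-16.6  14.9] z 15.7
105 1078 y [-16.6  14.6] z 15.6
110 123 y [-16.8  14.3] z 15.8
xmax [109.8 110.4 110.9]
```

View pics/w3.png

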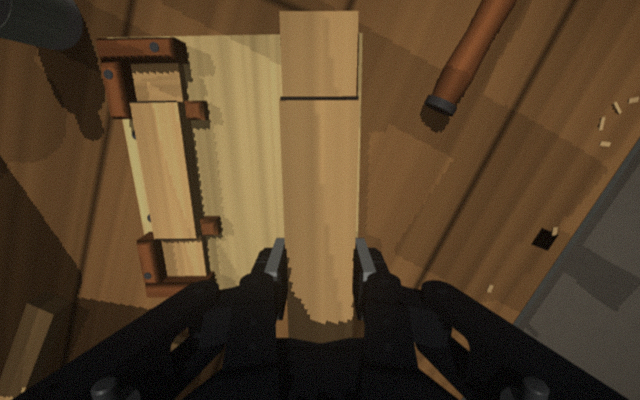

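```bash
python3 - <<'E'
from h import *
plan([.654,.027,.21],111.9)
s=snap('wrist','w4')
plan([.654,.027,.21],111.9,s)
s=snap('wrist','w5')
plan([.654,.027,.21],111.9,s)
z=load('w5');C=cloud(z)
for n in ['w0','w3','w4','w5']:
    if n=='w0': continue
    E=load(n)['extrinsics'];print(n,(-E[:3,:3].T@E[:3,3]).round(4))
held('w5',s)
s=snap('scene','s5');s=snap('side','d5')
E
```

```text
t 3.97 pos [653.3  22.6 202.7] phi 111.44 tilt [-0.0103 -0.0037] F [-0.3 -0.1 -1.1] w 0.362 j [ -7.  16.  96.  -0.  68. -28.]
delta [ 3.8  2.2 -7.3] rot [-0.62 -0.02 -0.46] rows 0.2051854966037586 0.10816391085593015
t 3.97 pos [653.3  22.6 202.7] phi 111.44 tilt [-0.0103 -0.0037] F [-0.3 -0.1 -1.1] w 0.362 j [ -7.  16.  96.  -0.  68. -28.]
delta [ 3.8  2.2 -7.3] rot [-0.62 -0.02 -0.46] rows 0.2051854966037586 0.10816391085593015
t 4.02 pos [651.8  24.7 202.6] phi 111.54 tilt [-0.0118 -0.0026] F [-0.5 -0.1 -1.8] w 0.355 j [ -7.  16.  96.  -0.  68. -28.]
delta [ 1.3  2.7 -7.5] rot [-0.68 -0.11 -0.36] rows 0.19336174564621078 0.10908368479613739
w3 [0.6295 0.087  0.3248]
w4 [0.6284 0.0887 0.3247]
w5 [0.627  0.0906 0.3247]
25 768 y [-16.2  15.1] z 3.5
30 799 y [-16.4  15. ] z 3.5
35 819 y [-16.2  15.2] z 3.5
40 850 y [-16.4  15.1] z 3.5
45 880 y [-16.2  14.9] z 3.6
50 920 y [-16.5  15.2] z 3.5
55 919 y [-16.3  14.9] z 3.6
60 1010 y [-16.5  14.9] z 3.6
65 945 y [-16.4  15. ] z 3.6
70 1051 y [-16.5  14.8] z 3.5
75 893 y [-16.5  14.9] z 4.1
80 901 y [-16.5  14.7] z 15.6
85 963 y [-16.5  14.9] z 15.6
90 974 y [-16.6  14.8] z 15.6
95 1006 y [-16.6  14.8] z 15.7
100 1067 y [-16.6  14.9] z 15.6
105 1078 y [-16.5  14.6] z 15.6
110 131 y [-16.7  14.6] z 15.9
xmax [109.9 110.4 110.9]
```

View pics/s5.png

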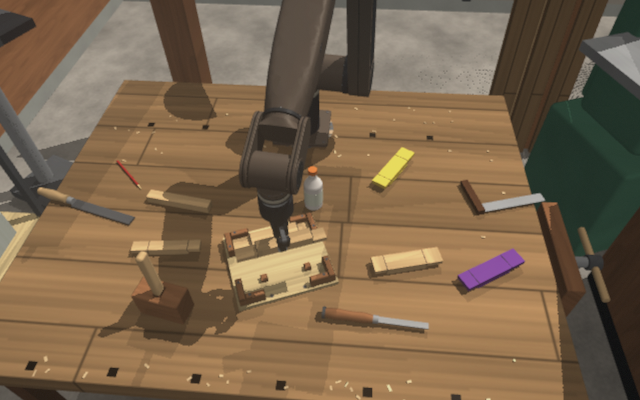

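View pics/d5.png

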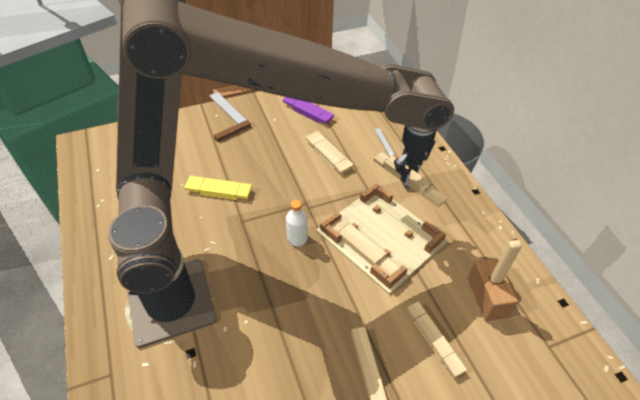

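```bash
cat >> h.py <<'E'
def jig(n,lo=.038,hi=.047):
    z=load(n);C=cloud(z);m=(np.hypot(C[...,0]-.58,C[...,1])<.2)&(C[...,2]>lo)&(C[...,2]<hi)
    m=cv2.morphologyEx(m.astype(np.uint8),cv2.MORPH_OPEN,np.ones((2,2)))>0
    P=C[m];r=cv2.minAreaRect((P[:,:2]*1000).astype(np.float32));return r,len(P),P
E
python3 - <<'E'
from h import *
for n in ['scene0','side0','w5']:
    r,k,P=jig(n);print(n,np.round(r[0],1),np.round(r[1],1),round(r[2],2),k,P[:,2].mean().round(4))
z=load('w5')
cv2.imwrite('pics/td5.png',cv2.resize(topdown(z,.42,.76,-.2,.2,zp=.042),None,fx=1.7,fy=1.7))
C=cloud(z)
for a in [(150,45),(160,150),(60,30),(500,200)]: print(a,C[a[1],a[0]].round(4))
# stile and jig board from w5
print(rect(z,(.51,-.03),.15,.032,.0385))
E
```

```text
scene0 [864.4 118.3] [901.6 262.8] 21.93 600 0.0415
side0 [ 345.1 -242.4] [956.1 315.8] 45.2 665 0.045
w5 [573.7 -17.8] [232.7 307.5] 17.15 3671 0.0445
(150, 45) [0.4671 0.089  0.0417]
(160, 150) [0.4937 0.0026 0.0373]
(60, 30) [0.3851 0.0716 0.0325]
(500, 200) [0.8432 0.0774 0.002 ]
(array([499.5, -26.1]), array([ 68.1, 242. ]), np.float32(111.81), np.float64(0.037), 7088)
```

View pics/td5.png

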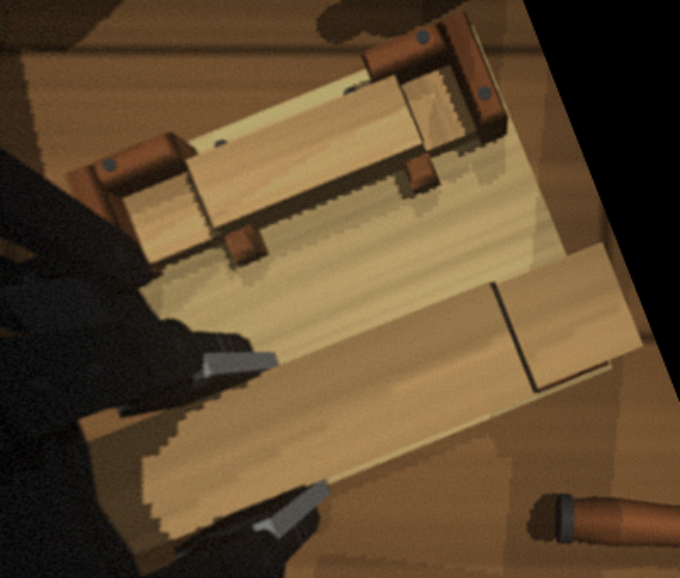

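```bash
cat > jf.py <<'E'
from h import *
from scipy.optimize import minimize
def hmap():
    r=0.5;g=np.arange(-160,160.01,r);X,Y=np.meshgrid(g,g,indexing='ij')
    h=np.zeros_like(X);h[(abs(X)<120)&(abs(Y)<135)]=12
    ax,ay=abs(X),abs(Y)
    frame=(ax<113)&(ay<128)&~((ax<95)&(ay<110))
    # reach 50 from outer corner of frame space? estimate: reach 50 from inner corner
    st=frame&((ax>113-REACH)&(ay>=110)|(ay>128-REACH)&(ax>=95))
    din=np.where(ax>=95,ax-95,np.inf);din=np.minimum(din,np.where(ay>=110,ay-110,np.inf))
    h[st]=(42-np.clip(7-2*np.minimum(din,99),0,7)[st])
    for xr in [(-51,-33),(45,63)]:
        for yr in [(-62,-44),(60,78)]:
            h[(X>xr[0])&(X<xr[1])&(Y>yr[0])&(Y<yr[1])]=30
    stl=(X>-95)&(X<-51)&(ay<110);h[stl]=24;h[stl&(Y>-60)&(Y<76)]=36
    return g,h
REACH=50
from scipy.interpolate import RegularGridInterpolator as RGI
def fit(n,x0=(580,-2,22)):
    g,h=hmap();h=cv2.GaussianBlur(h,(0,0),3);f=RGI((g,g),h,bounds_error=False,fill_value=0)
    z=load(n);C=cloud(z)*1000;m=(np.hypot(C[...,0]-580,C[...,1])<185)&(C[...,2]>-10)&(C[...,2]<50)&(z['d']>0)
    P=C[m]
    if n[0]=='w': P=P[(P[:,1]-27)*np.sin(np.radians(21.9))+(P[:,0]-654)*np.cos(np.radians(21.9))<-25]
    def cost(p):
        c,s=np.cos(np.radians(p[2])),np.sin(np.radians(p[2]));d=P[:,:2]-p[:2]
        e=f(np.stack([c*d[:,0]+s*d[:,1],-s*d[:,0]+c*d[:,1]],1))+p[3]-P[:,2]
        return np.minimum(abs(e),8).mean()
    r=minimize(cost,list(x0)+[0],method='Nelder-Mead',options=dict(initial_simplex=[[580,-2,22,0],[586,-2,22,0],[580,4,22,0],[580,-2,24,0],[580,-2,22,1]],xatol=.02,fatol=1e-4))
    return r.x.round(2),r.fun,len(P)
if __name__=='__main__':
    for n in ['scene0','side0','w5']: print(n,fit(n))
E
python3 jf.py
```

```text
scene0 (array([578.98,  -2.78,  21.98,  -0.68]), np.float64(2.506502557242272), 11640)
side0 (array([ 5.7611e+02, -3.9800e+00,  2.2150e+01,  1.0000e-02]), np.float64(2.5988948348257694), 11276)
w5 (array([576.11,  -2.58,  22.21,   1.41]), np.float64(1.3057196506414963), 49277)
```

```bash
python3 - <<'E'
from h import *
plan([.6504,.0266,.080],111.8)
E
```

```text
t 4.17 pos [650.7  27.7 203.8] phi 111.78 tilt [-0.0103 -0.0026] F [-0.2 -0.2 -0.8] w 0.359 j [ -6.  16.  96.  -0.  68. -28.]
delta [ -1.1   0.6 123.8] rot [-0.6  -0.08 -0.02] rows 2.9699484221405696 0.0851062380562961
```

Call:
arm_command(plan=[{"delta_pos": [-1, 0.6, 40], "rot": [-0.6, 0, 0]}, {"delta_pos": [-1, 0.6, 80], "rot": [-0.6, 0, 0]}, {"delta_pos": [-1, 0.6, 110], "rot": [-0.6, 0, 0]}, {"delta_pos": [-1, 0.6, 123], "rot": [-0.6, 0, 0]}, {"delta_pos": [-1, 0.6, 123], "rot": [-0.6, 0, 0]}, {"delta_pos": [-1, 0.6, 123], "rot": [-0.6, 0, 0]}, {"delta_pos": [-1, 0.6, 123], "rot": [-0.6, 0, 0]}])

```text
t: 4.75
position: [0.6543, 0.0258, 0.0857]
orientation: [0.003, 0.561, 0.828, 0.002]
contact_force: [-0.2, -0.5, -0.1]
width: 0.357
```

```bash
python3 - <<'E'
from h import *
s=snap('wrist','w6')
plan([.6504,.0266,.040],111.8,s)
held('w6',s)
z=load('w6');cv2.imwrite('pics/td6.png',cv2.resize(topdown(z,.42,.76,-.1,.25,zp=.042),None,fx=1.7,fy=1.7))
E
```

```text
t 4.75 pos [654.3  25.8  85.7] phi 111.77 tilt [ 0.0081 -0.0001] F [-0.2 -0.5 -0.1] w 0.357 j [ -7.  24. 100.   0.  56. -28.]
delta [ 2.3 -3.6 45.7] rot [ 0.43  0.18 -0.03] rows 1.1008716761536554 0.0650751347035108
25 788 y [-16.2  15.2] z 3.5
30 790 y [-16.3  15. ] z 3.6
35 832 y [-16.3  15.1] z 3.5
40 847 y [-16.4  15.1] z 3.6
45 872 y [-16.3  14.9] z 3.5
50 919 y [-16.5  15.2] z 3.6
55 918 y [-16.2  15. ] z 3.6
60 1014 y [-16.5  15. ] z 3.6
65 946 y [-16.3  15.1] z 3.6
70 1088 y [-16.5  14.9] z 3.6
75 868 y [-16.4  14.7] z 4.3
80 888 y [-16.5  14.8] z 15.6
85 972 y [-16.6  15. ] z 15.6
90 983 y [-16.5  14.8] z 15.6
95 1004 y [-16.6  14.7] z 15.7
100 1066 y [-16.7  14.9] z 15.7
105 1086 y [-16.6  14.6] z 15.6
110 116 y [-16.3  14.7] z 15.8
xmax [109.8 110.3 111. ]
```

View pics/w6.png

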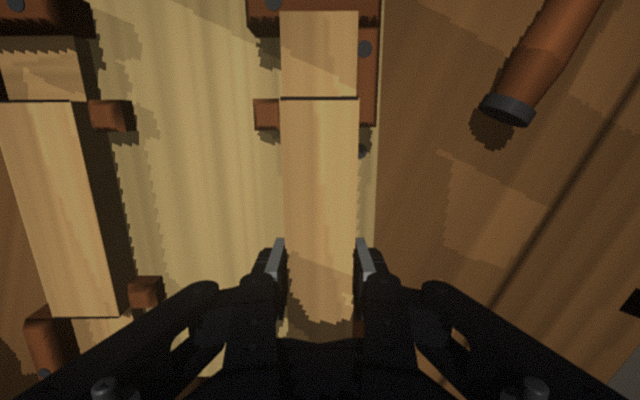

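Call:
arm_command(plan=[{"delta_pos": [0, 0, 0], "rot": [0, 0, 0]}, {"delta_pos": [0, 0, 0], "rot": [0, 0, 0]}, {"delta_pos": [0, 0, 0], "rot": [0, 0, 0]}, {"delta_pos": [0, 0, 0], "rot": [0, 0, 0]}, {"delta_pos": [0, 0, 0], "rot": [0, 0, 0]}, {"delta_pos": [0, 0, 0], "rot": [0, 0, 0]}])

```text
t: 5.3
position: [0.6526, 0.0253, 0.0829]
orientation: [0.001, 0.561, 0.828, 0.001]
contact_force: [0.5, -0.0, -1.2]
width: 0.357
```

```bash
python3 - <<'E'
from h import *
import time
s=snap('wrist','w7')
plan([.6504,.0266,.040],111.8,s)
# jig fit with held piece masked
import jf
from plant import bot
z=load('w7')
C=cloud(z)*1000
T=Rt(s).inv().apply((C/1000-s['position']).reshape(-1,3)).reshape(C.shape)*1000
g,h=jf.hmap();h=cv2.GaussianBlur(h,(0,0),2);f=jf.RGI((g,g),h,bounds_error=False,fill_value=0)
m=(T[...,2]>25)&(np.hypot(C[...,0]-577,C[...,1])<190)&(C[...,2]>-10)&(C[...,2]<50)
m&=~((abs(T[...,1])<19)&(T[...,2]<28))
P=C[m]
def cost(p):
    c,s_=np.cos(np.radians(p[2])),np.sin(np.radians(p[2]));d=P[:,:2]-p[:2]
    e=f(np.stack([c*d[:,0]+s_*d[:,1],-s_*d[:,0]+c*d[:,1]],1))+p[3]-P[:,2]
    return np.minimum(abs(e),8).mean()
r=jf.minimize(cost,[577,-2,22,0],method='Nelder-Mead',options=dict(initial_simplex=[[577,-2,22,0],[582,-2,22,0],[577,4,22,0],[577,-2,24,0],[577,-2,22,1]],xatol=.02,fatol=1e-4))
print(r.x,r.fun,len(P))
held('w7',s)
E
```

```text
t 5.30 pos [652.6  25.3  82.9] phi 111.71 tilt [0.0035 0.0004] F [ 0.5 -0.  -1.2] w 0.357 j [ -7.  24. 100.   0.  56. -28.]
delta [ 2.1 -1.7 42.9] rot [ 0.19  0.05 -0.09] rows 1.0303678457160699 0.030506278447440336
[577.19342055  -2.95737607  21.66493947   1.39568697] 1.3467504139379423 118509
25 771 y [-16.3  15.1] z 3.6
30 794 y [-16.4  14.9] z 3.6
35 830 y [-16.2  15.2] z 3.6
40 850 y [-16.4  15.1] z 3.6
45 873 y [-16.3  14.9] z 3.6
50 918 y [-16.5  15.1] z 3.6
55 920 y [-16.3  15. ] z 3.6
60 1011 y [-16.5  14.8] z 3.6
65 947 y [-16.4  15.1] z 3.6
70 1053 y [-16.5  14.8] z 3.6
75 891 y [-16.4  14.5] z 4.2
80 897 y [-16.5  14.7] z 15.6
85 963 y [-16.6  15. ] z 15.6
90 976 y [-16.6  14.8] z 15.6
95 1014 y [-16.6  14.6] z 15.7
100 1057 y [-16.6  14.9] z 15.6
105 1084 y [-16.6  14.7] z 15.7
110 127 y [-16.7  14.2] z 15.9
xmax [109.9 110.4 111. ]
```

Call:
arm_command(plan=[{"delta_pos": [1.3, -0.5, 8], "rot": [0.1, 0, 0]}, {"delta_pos": [1.3, -0.5, 16], "rot": [0.1, 0, 0]}, {"delta_pos": [1.3, -0.5, 20], "rot": [0.1, 0, 0]}, {"delta_pos": [1.3, -0.5, 24], "rot": [0.1, 0, 0]}, {"delta_pos": [1.3, -0.5, 28], "rot": [0.1, 0, 0]}, {"delta_pos": [1.3, -0.5, 32], "rot": [0.1, 0, 0]}, {"delta_pos": [1.3, -0.5, 36], "rot": [0.1, 0, 0]}, {"delta_pos": [1.3, -0.5, 36], "rot": [0.1, 0, 0]}])

```text
t: 6.02
position: [0.6511, 0.0264, 0.0456]
orientation: [0.0, 0.561, 0.828, 0.0]
contact_force: [-0.2, -0.3, -0.3]
width: 0.361
```

```bash
python3 - <<'E'
from h import *
plan([.6513,.0264,.040],111.7)
E
```

```text
t 6.02 pos [651.1  26.4  45.6] phi 111.71 tilt [0.0002 0.    ] F [-0.2 -0.3 -0.3] w 0.361 j [ -7.  27. 100.   0.  53. -28.]
delta [-0.1  0.1  5.6] rot [0.01 0.   0.01] rows 0.13528946262380134 0.0018935199368399654
```

Call:
arm_command(plan=[{"delta_pos": [0, 0, 2], "rot": [0, 0, 0]}, {"delta_pos": [0, 0, 4], "rot": [0, 0, 0]}, {"delta_pos": [0, 0, 5.5], "rot": [0, 0, 0]}, {"delta_pos": [0, 0, 6.5], "rot": [0, 0, 0]}, {"delta_pos": [0, 0, 7], "rot": [0, 0, 0]}, {"delta_pos": [0, 0, 7], "rot": [0, 0, 0]}])

```text
t: 6.52
position: [0.6517, 0.0263, 0.0409]
orientation: [0.0, 0.561, 0.828, 0.0]
contact_force: [-4.0, -1.8, 3.6]
width: 0.361
```

```bash
python3 - <<'E'
from h import *
s=snap('wrist','w8')
plan([.6513,.0264,.040],111.7,s)
E
```

```text
t 6.52 pos [651.7  26.3  40.9] phi 111.74 tilt [ 0.0008 -0.0004] F [-4.  -1.8  3.6] w 0.361 j [ -7.  27. 100.  -0.  52. -28.]
delta [ 0.2 -0.3  0.9] rot [0.03 0.04 0.04] rows 0.02357419758320012 0.009423767660970538
```

View pics/w8.png

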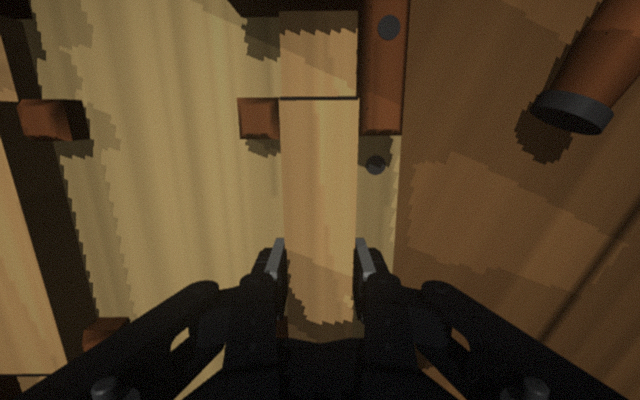

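Call:
arm_command(plan=[{"delta_pos": [0, 0, 1], "rot": [0, 0, 0]}, {"delta_pos": [0, 0, 2], "rot": [0, 0, 0]}, {"delta_pos": [0, 0, 2], "rot": [0, 0, 0]}, {"delta_pos": [0, 0, 2], "rot": [0, 0, 0]}])

```text
t: 6.9
position: [0.6517, 0.0263, 0.0409]
orientation: [0.0, 0.561, 0.828, -0.0]
contact_force: [-10.2, -1.1, 14.2]
width: 0.359
```

```bash
python3 - <<'E'
from h import *
plan([.6513,.0264,.040],111.7)
E
```

```text
t 6.90 pos [651.7  26.3  40.9] phi 111.75 tilt [-0.0002 -0.0006] F [-10.2  -1.1  14.2] w 0.359 j [ -7.  27. 100.  -0.  52. -28.]
delta [ 0.3 -0.4  0.9] rot [-0.02  0.03  0.05] rows 0.023186247019158435 0.008663475292101893
```

Call:
arm_command(plan=[{"delta_pos": [0, 0, -1.5], "rot": [0, 0, 0]}, {"delta_pos": [0, 0, -1.5], "rot": [0, 0, 0]}, {"delta_pos": [0, 0, -1.5], "rot": [0, 0, 0]}, {"delta_pos": [0, 0, -1.5], "rot": [0, 0, 0]}, {"delta_pos": [0, 0, -15], "rot": [0, 0, 0]}, {"delta_pos": [0, 0, -50], "rot": [0, 0, 0]}, {"delta_pos": [0, 0, -90], "rot": [0, 0, 0]}, {"delta_pos": [0, 0, -130], "rot": [0, 0, 0]}, {"delta_pos": [0, 0, -150], "rot": [0, 0, 0]}, {"delta_pos": [0, 0, -150], "rot": [0, 0, 0]}, {"delta_pos": [0, 0, -150], "rot": [0, 0, 0]}], grip=0.8)

```text
t: 7.82
position: [0.6527, 0.0263, 0.1909]
orientation: [0.003, 0.561, 0.828, 0.002]
contact_force: [-0.5, -0.2, -0.8]
width: 0.802
```

```bash
python3 - <<'E'
from h import *
s=snap('wrist','w9')
plan([.5586,.3495,.15],104.94,s)
z=load('w9');C=cloud(z)*1000
p=proj(z,[[.6512,.0268,.036]]);print(p)
def hts(z,J,pts):
    C=cloud(z)*1000;m=(z['d']>0);P=C[m]
    c,s_=np.cos(np.radians(J[2])),np.sin(np.radians(J[2]));d=P[:,:2]-np.array(J[:2])
    x=c*d[:,0]+s_*d[:,1];y=-s_*d[:,0]+c*d[:,1]
    for a in pts:
        k=np.hypot(x-a[0],y-a[1])<4;print(a,k.sum(),np.median(P[k,2]).round(1) if k.sum() else None)
hts(z,(577.5,-2.8,21.9),[(79,0),(79,-40),(79,60),(79,95),(79,-90),(-73,0),(-73,50),(-73,95),(0,0),(0,50),(104,100),(20,-90)])
E
```

```text
t 7.82 pos [652.7  26.3 190.9] phi 111.71 tilt [ 0.007  -0.0007] F [-0.5 -0.2 -0.8] w 0.802 j [ -7.  17.  97.   0.  66. -28.]
delta [335.2  31.9  40. ] rot [0.37 0.17 6.77] rows 8.131598546456571 0.947683636158801
[[317.82249416 189.18171515]]
(79, 0) 53 37.3
(79, -40) 52 37.4
(79, 60) 68 37.4
(79, 95) 69 25.3
(79, -90) 40 25.4
(-73, 0) 55 37.3
(-73, 50) 63 37.3
(-73, 95) 65 25.4
(0, 0) 47 13.3
(0, 50) 56 13.2
(104, 100) 73 44.0
(20, -90) 36 13.6
```

View pics/w9.png

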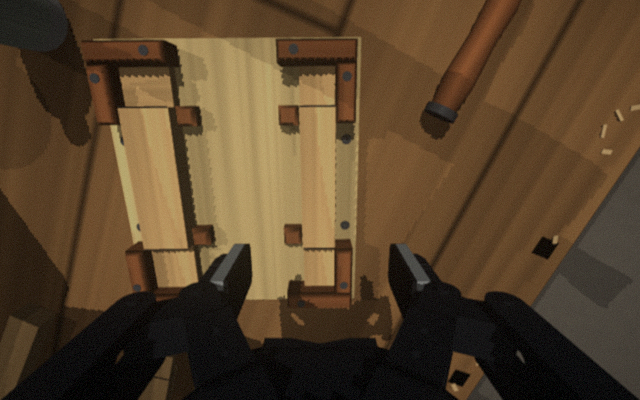

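```bash
python3 - <<'E'
from h import *
import jf
from plant import bot
z=load('w9');C=cloud(z)*1000
g,h=jf.hmap();X,Y=np.meshgrid(g,g,indexing='ij')
k=(X>63)&(X<95)&(abs(Y)<110);h[k]=24;h[k&(Y>-60)&(Y<76)]=36
h=cv2.GaussianBlur(h,(0,0),1.5);f=jf.RGI((g,g),h,bounds_error=False,fill_value=0)
m=(np.hypot(C[...,0]-577,C[...,1])<190)&(C[...,2]>-10)&(C[...,2]<50)
P=C[m]
def cost(p):
    c,s_=np.cos(np.radians(p[2])),np.sin(np.radians(p[2]));d=P[:,:2]-p[:2]
    e=f(np.stack([c*d[:,0]+s_*d[:,1],-s_*d[:,0]+c*d[:,1]],1))+p[3]-P[:,2]
    return np.minimum(abs(e),8).mean()
r=jf.minimize(cost,[577,-2,22,0],method='Nelder-Mead',options=dict(initial_simplex=[[577,-2,22,0],[582,-2,22,0],[577,4,22,0],[577,-2,24,0],[577,-2,22,1]],xatol=.02,fatol=1e-4))
print(r.x,r.fun,len(P))
print(rect(z,(.651,.027),.15,.034,.0395))
E
```

```text
[576.96624132  -2.29971762  22.10712782   1.3444372 ] 1.2362895403492278 94463
(array([650.6,  27.8]), array([ 68.1, 257. ]), np.float32(112.16), np.float64(0.0374), 6030)
```

Call:
arm_command(plan=[{"delta_pos": [335, 32, 40], "rot": [0.2, 0, 6.8]}, {"delta_pos": [335, 32, 40], "rot": [0.2, 0, 6.8]}, {"delta_pos": [335, 32, 40], "rot": [0.2, 0, 6.8]}, {"delta_pos": [335, 32, 40], "rot": [0.2, 0, 6.8]}, {"delta_pos": [335, 32, 40], "rot": [0.2, 0, 6.8]}, {"delta_pos": [335, 32, 40], "rot": [0.2, 0, 6.8]}, {"delta_pos": [335, 32, 40], "rot": [0.2, 0, 6.8]}, {"delta_pos": [335, 32, 40], "rot": [0.2, 0, 6.8]}, {"delta_pos": [335, 32, 40], "rot": [0.2, 0, 6.8]}, {"delta_pos": [335, 32, 40], "rot": [0.2, 0, 6.8]}, {"delta_pos": [335, 32, 40], "rot": [0.2, 0, 6.8]}, {"delta_pos": [335, 32, 40], "rot": [0.2, 0, 6.8]}], grip=1.0)

```text
t: 8.87
position: [0.5574, 0.3481, 0.1465]
orientation: [-0.0, 0.61, 0.793, -0.002]
contact_force: [0.4, -0.1, 0.4]
width: 1.0
```

Call:
arm_command(plan=[{"delta_pos": [0, 0, 0], "rot": [0, 0, 0]}, {"delta_pos": [0, 0, 0], "rot": [0, 0, 0]}, {"delta_pos": [0, 0, 0], "rot": [0, 0, 0]}, {"delta_pos": [0, 0, 0], "rot": [0, 0, 0]}])

```text
t: 9.2
position: [0.5578, 0.3486, 0.1478]
orientation: [-0.0, 0.61, 0.793, -0.001]
contact_force: [-0.1, -0.3, -0.1]
width: 1.0
```

```bash
python3 - <<'E'
from h import *
s=snap('wrist','w10');z=load('w10')
r=rect(z,(.5586,.3495),.14,.019);print(r)
plan([r[0][0]/1000,r[0][1]/1000,.027],r[2],s)
E
```

```text
(array([558.9, 349. ]), array([ 48.3, 190. ]), np.float32(104.79), np.float64(0.0253), 12441)
t 9.20 pos [557.8 348.6 147.8] phi 104.84 tilt [-0.0012 -0.0012] F [-0.1 -0.3 -0.1] w 1.000 j [23. 20. 97. -0. 63.  8.]
delta [  0.2   1.3 120.8] rot [-0.08  0.05  0.05] rows 2.8971315463039398 0.01514235558172923
```

View pics/w10.png

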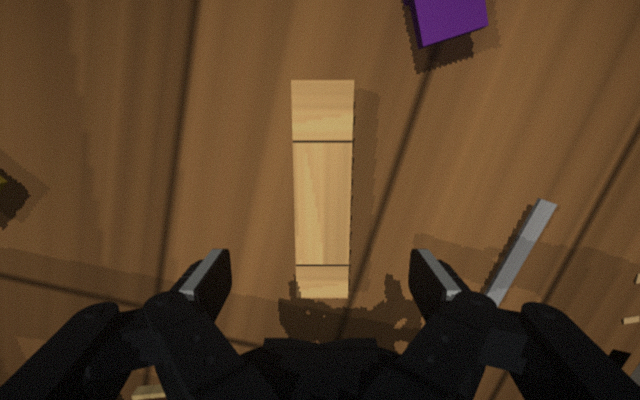

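Call:
arm_command(plan=[{"delta_pos": [0.2, 1.2, 40], "rot": [0, 0, 0]}, {"delta_pos": [0.2, 1.2, 80], "rot": [0, 0, 0]}, {"delta_pos": [0.2, 1.2, 110], "rot": [0, 0, 0]}, {"delta_pos": [0.2, 1.2, 120], "rot": [0, 0, 0]}, {"delta_pos": [0.2, 1.2, 120], "rot": [0, 0, 0]}, {"delta_pos": [0.2, 1.2, 120], "rot": [0, 0, 0]}])

```text
t: 9.75
position: [0.5588, 0.35, 0.0283]
orientation: [-0.0, 0.609, 0.793, -0.001]
contact_force: [-0.0, -0.1, 0.3]
width: 0.998
```

Call:
arm_command(plan=[{"delta_pos": [0, 0, 0], "rot": [0, 0, 0]}, {"delta_pos": [0, 0, 0], "rot": [0, 0, 0]}, {"delta_pos": [0, 0, 0], "rot": [0, 0, 0]}, {"delta_pos": [0, 0, 0], "rot": [0, 0, 0]}, {"delta_pos": [0, 0, 0], "rot": [0, 0, 0]}, {"delta_pos": [0, 0, 0], "rot": [0, 0, 0]}], grip=0.4, force=60)

```text
t: 10.25
position: [0.56, 0.3506, 0.0304]
orientation: [0.001, 0.609, 0.793, 0.001]
contact_force: [-0.2, -0.2, 6.6]
width: 0.541
```

Call:
arm_command(plan=[{"delta_pos": [0, 0, -10], "rot": [0, 0, 0]}, {"delta_pos": [0, 0, -40], "rot": [0, 0, 0]}, {"delta_pos": [0, 0, -80], "rot": [0, 0, 0]}, {"delta_pos": [0, 0, -120], "rot": [0, 0, 0]}, {"delta_pos": [0, 0, -160], "rot": [0, 0, 0]}, {"delta_pos": [0, 0, -175], "rot": [0, 0, 0]}, {"delta_pos": [0, 0, -175], "rot": [0, 0, 0]}, {"delta_pos": [0, 0, -175], "rot": [0, 0, 0]}])

```text
t: 10.92
position: [0.5585, 0.3501, 0.2037]
orientation: [0.0, 0.609, 0.793, -0.0]
contact_force: [-0.2, -0.7, -1.7]
width: 0.542
```

```bash
python3 - <<'E'
from h import *
s=snap('wrist','w11')
held('w11',s)
J=np.array([577.5,-2.6]);th=np.radians(22.05);R=np.array([[np.cos(th),-np.sin(th)],[np.sin(th),np.cos(th)]])
print('bot',J+R@[0,-86],'top',J+R@[0,94])
t=J+R@[0,-86]
plan([t[0]/1000,t[1]/1000,.205],202.05,s)
E
```

```text
25 1143 y [-24.  23.] z 5.0
30 1171 y [-23.8  23.1] z 5.0
35 1212 y [-24.1  22.9] z 5.0
40 1244 y [-23.9  23.2] z 5.0
45 1308 y [-24.   23.1] z 4.9
50 1326 y [-23.9  23. ] z 5.0
55 1388 y [-23.9  23.1] z 5.0
60 1432 y [-24.  23.] z 5.0
65 1516 y [-23.9  23.2] z 5.0
70 1435 y [-23.8  23.1] z 5.0
75 1641 y [-23.9  23.1] z 5.0
80 1594 y [-23.9  23.2] z 5.0
85 1707 y [-23.8  23.2] z 5.0
90 1362 y [-23.9  23.1] z 5.0
xmax [93.3 93.7 94. ]
bot [609.78573913 -82.30966723] top [542.2109363   84.52451999]
t 10.92 pos [558.5 350.1 203.7] phi 104.92 tilt [ 0.0001 -0.0006] F [-0.2 -0.7 -1.7] w 0.542 j [23. 17. 95. -0. 68.  8.]
delta [-431.   -61.8   -1. ] rot [-3.000e-02  2.000e-02 -9.713e+01] rows 10.441232989680602 13.565356454449363
```

View pics/w11.png

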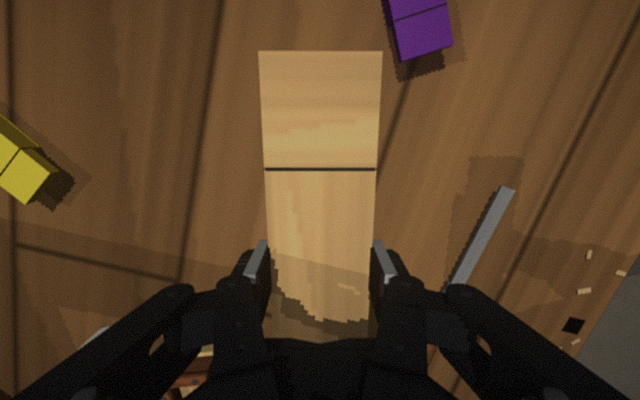

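```bash
python3 - <<'E'
from h import *
z=load('scene0');C=cloud(z)
for a in [(145,258),(150,275),(160,305),(140,300)]: print(a,C[a[1],a[0]].round(3))
plan([.6092,-.0827,.205],202.05)
E
```

```text
(145, 258) [ 0.751 -0.256  0.235]
(150, 275) [ 0.756 -0.261  0.174]
(160, 305) [ 0.782 -0.254  0.082]
(140, 300) [ 0.771 -0.308  0.08 ]
t 10.97 pos [557.5 349.6 201.2] phi 104.92 tilt [-0.0039 -0.0023] F [ 1.4 -0.4 -0.6] w 0.542 j [23. 17. 95. -0. 68.  8.]
delta [-431.1  -61.4   -3. ] rot [ -0.25  -0.16 -97.13] rows 10.441807862631796 13.565683455544075
```

Call:
arm_command(plan=[{"delta_pos": [-431, -61.5, -3], "rot": [0, 0, -97]}, {"delta_pos": [-431, -61.5, -3], "rot": [0, 0, -97]}, {"delta_pos": [-431, -61.5, -3], "rot": [0, 0, -97]}, {"delta_pos": [-431, -61.5, -3], "rot": [0, 0, -97]}, {"delta_pos": [-431, -61.5, -3], "rot": [0, 0, -97]}, {"delta_pos": [-431, -61.5, -3], "rot": [0, 0, -97]}, {"delta_pos": [-431, -61.5, -3], "rot": [0, 0, -97]}, {"delta_pos": [-431, -61.5, -3], "rot": [0, 0, -97]}, {"delta_pos": [-431, -61.5, -3], "rot": [0, 0, -97]}, {"delta_pos": [-431, -61.5, -3], "rot": [0, 0, -97]}, {"delta_pos": [-431, -61.5, -3], "rot": [0, 0, -97]}, {"delta_pos": [-431, -61.5, -3], "rot": [0, 0, -97]}])

```text
t: 11.97
position: [0.6089, -0.0885, 0.2025]
orientation: [-0.003, -0.064, 0.998, -0.001]
contact_force: [0.1, 0.0, -0.3]
width: 0.543
```

```bash
python3 - <<'E'
from h import *
plan([.6092,-.0827,.205],202.05)
E
```

```text
t 11.97 pos [608.9 -88.5 202.5] phi -172.71 tilt [-0.0066 -0.0027] F [ 0.1  0.  -0.3] w 0.543 j [ -18.   12.  101.   -0.   67. -115.]
delta [-1.1  5.7 -2.5] rot [ -0.06  -0.41 -14.76] rows 0.1510281380358488 2.0618576856664954
```

Call:
arm_command(plan=[{"delta_pos": [0, 0, 0], "rot": [0, 0, -7]}, {"delta_pos": [0, 0, 0], "rot": [0, 0, -11.5]}, {"delta_pos": [0, 0, 0], "rot": [0, 0, -11.5]}, {"delta_pos": [0, 0, 0], "rot": [0, 0, -11.5]}, {"delta_pos": [0, 0, 0], "rot": [0, 0, -11.5]}, {"delta_pos": [0, 0, 0], "rot": [0, 0, -11.5]}, {"delta_pos": [0, 0, 0], "rot": [0, 0, -11.5]}, {"delta_pos": [0, 0, 0], "rot": [0, 0, -11.5]}])

```text
t: 12.63
position: [0.61, -0.082, 0.206]
orientation: [-0.001, -0.163, 0.987, -0.001]
contact_force: [-0.9, -0.6, -0.3]
width: 0.54
```

```bash
python3 - <<'E'
from h import *
s=snap('wrist','w12')
held('w12',s)
plan([.6092,-.0827,.09],202.05)
E
```

```text
25 1147 y [-23.2  23.9] z 5.0
30 1167 y [-23.   23.9] z 5.0
35 1206 y [-23.1  23.9] z 5.0
40 1249 y [-23.   23.9] z 5.0
45 1314 y [-23.2  24.1] z 4.9
50 1324 y [-23.1  24. ] z 5.0
55 1397 y [-22.9  23.9] z 5.0
60 1414 y [-23.1  23.9] z 5.0
65 1523 y [-23.2  23.9] z 4.9
70 1445 y [-23.  24.] z 4.9
75 1631 y [-23.   23.9] z 4.9
80 1590 y [-23.  24.] z 5.0
85 1700 y [-23.  24.] z 5.0
90 1363 y [-23.1  24. ] z 4.9
xmax [93.3 93.7 94. ]
t 12.68 pos [610.1 -82.1 206.1] phi -161.22 tilt [-0.0014 -0.0014] F [-0.4  0.4 -1.6] w 0.543 j [ -17.   11.  101.   -0.   67. -126.]
delta [  0.8  -0.2 116.1] rot [-0.05 -0.1  -3.27] rows 2.7844969815873846 0.45736296492540746
```

View pics/w12.png

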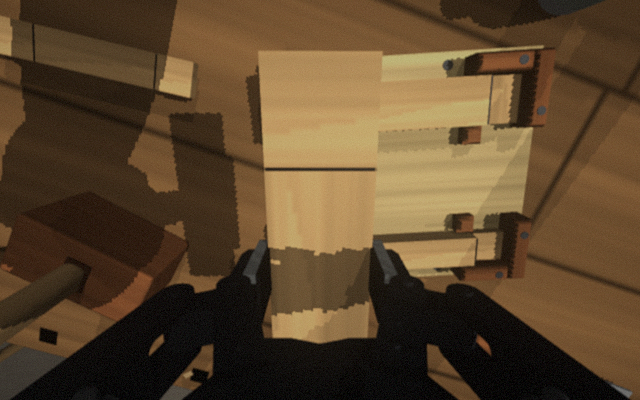

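Call:
arm_command(plan=[{"delta_pos": [0.8, -0.2, 30], "rot": [0, 0, -3.2]}, {"delta_pos": [0.8, -0.2, 70], "rot": [0, 0, -3.2]}, {"delta_pos": [0.8, -0.2, 100], "rot": [0, 0, -3.2]}, {"delta_pos": [0.8, -0.2, 116], "rot": [0, 0, -3.2]}, {"delta_pos": [0.8, -0.2, 116], "rot": [0, 0, -3.2]}, {"delta_pos": [0.8, -0.2, 116], "rot": [0, 0, -3.2]}, {"delta_pos": [0.8, -0.2, 116], "rot": [0, 0, -3.2]}, {"delta_pos": [0.8, -0.2, 116], "rot": [0, 0, -3.2]}, {"delta_pos": [0.8, -0.2, 116], "rot": [0, 0, -3.2]}, {"delta_pos": [0.8, -0.2, 116], "rot": [0, 0, -3.2]}])

```text
t: 13.52
position: [0.6102, -0.0831, 0.0919]
orientation: [0.0, -0.191, 0.982, -0.001]
contact_force: [-0.3, 0.8, -0.6]
width: 0.543
```

```bash
cat > jh.py <<'E'
from h import *
import jf
def jfit(n,s,sx=True,extra=()):
    z=load(n);C=cloud(z)*1000
    T=Rt(s).inv().apply((C/1000-s['position']).reshape(-1,3)).reshape(C.shape)*1000
    g,h=jf.hmap();X,Y=np.meshgrid(g,g,indexing='ij')
    k=(X>63)&(X<95)&(abs(Y)<110);h[k]=24;h[k&(Y>-60)&(Y<76)]=36
    if 'b' in extra: h[(abs(X)<95)&(Y>-110)&(Y<-62)]=36
    h=cv2.GaussianBlur(h,(0,0),1.5);f=jf.RGI((g,g),h,bounds_error=False,fill_value=0)
    m=(T[...,2]>20)&(np.hypot(C[...,0]-577,C[...,1])<190)&(C[...,2]>-10)&(C[...,2]<50)
    P=C[m]
    def cost(p):
        c,s_=np.cos(np.radians(p[2])),np.sin(np.radians(p[2]));d=P[:,:2]-p[:2]
        e=f(np.stack([c*d[:,0]+s_*d[:,1],-s_*d[:,0]+c*d[:,1]],1))+p[3]-P[:,2]
        return np.minimum(abs(e),8).mean()
    r=jf.minimize(cost,[577,-2,22,0],method='Nelder-Mead',options=dict(initial_simplex=[[577,-2,22,0],[582,-2,22,0],[577,4,22,0],[577,-2,24,0],[577,-2,22,1]],xatol=.02,fatol=1e-4))
    return r.x.round(2),round(r.fun,2),len(P)
E
python3 - <<'E'
from jh import *
s=snap('wrist','w13')
print(jfit('w13',s))
plan([.6092,-.0827,.043],202.05,s)
E
```

```text
(array([576.28,  -3.31,  22.08,   1.34]), np.float64(1.28), 106530)
t 13.52 pos [610.2 -83.1  91.9] phi -158.02 tilt [ 0.0014 -0.0022] F [-0.3  0.8 -0.6] w 0.543 j [ -17.   19.  105.   -0.   56. -129.]
delta [ 0.8  0.9 48.9] rot [-0.15  0.03 -0.07] rows 1.17219245909356 0.023195360076274252
```

View pics/w13.png

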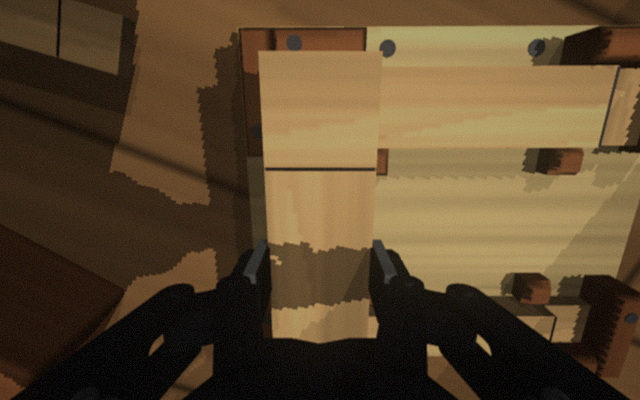

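Call:
arm_command(plan=[{"delta_pos": [1.8, 0.4, 10], "rot": [0, 0, 0]}, {"delta_pos": [1.8, 0.4, 20], "rot": [0, 0, 0]}, {"delta_pos": [1.8, 0.4, 24], "rot": [0, 0, 0]}, {"delta_pos": [1.8, 0.4, 28], "rot": [0, 0, 0]}, {"delta_pos": [1.8, 0.4, 32], "rot": [0, 0, 0]}, {"delta_pos": [1.8, 0.4, 36], "rot": [0, 0, 0]}, {"delta_pos": [1.8, 0.4, 39], "rot": [0, 0, 0]}, {"delta_pos": [1.8, 0.4, 39], "rot": [0, 0, 0]}])

```text
t: 14.23
position: [0.6076, -0.0833, 0.0506]
orientation: [-0.001, -0.191, 0.982, -0.001]
contact_force: [0.9, -0.8, -1.0]
width: 0.543
```

```bash
python3 - <<'E'
from jh import *
plan([.6083,-.0834,.0425],202.05)
E
```

```text
t 14.23 pos [607.6 -83.3  50.6] phi -158.01 tilt [-0.0009 -0.0015] F [ 0.9 -0.8 -1. ] w 0.543 j [ -17.   22.  106.   -0.   52. -129.]
delta [-0.6 -0.4  8.1] rot [-0.06 -0.08 -0.06] rows 0.1953604044081929 0.016234468756748305
```

Already 10 mm into engagement without force. Continue.

Call:
arm_command(plan=[{"delta_pos": [0, 0, 2.5], "rot": [0, 0, 0]}, {"delta_pos": [0, 0, 5], "rot": [0, 0, 0]}, {"delta_pos": [0, 0, 7], "rot": [0, 0, 0]}, {"delta_pos": [0, 0, 8.5], "rot": [0, 0, 0]}, {"delta_pos": [0, 0, 9.5], "rot": [0, 0, 0]}, {"delta_pos": [0, 0, 9.5], "rot": [0, 0, 0]}, {"delta_pos": [0, 0, 9.5], "rot": [0, 0, 0]}])

```text
t: 14.82
position: [0.6076, -0.0833, 0.0424]
orientation: [-0.001, -0.191, 0.982, -0.001]
contact_force: [-1.4, 0.2, 5.6]
width: 0.547
```

```bash
python3 - <<'E'
from jh import *
s=snap('wrist','w14');plan([.6083,-.0834,.0425],202.05,s)
held('w14',s)
E
```

```text
t 14.82 pos [607.6 -83.3  42.4] phi -158.01 tilt [-0.0011 -0.0015] F [-1.4  0.2  5.6] w 0.547 j [ -17.   23.  106.   -0.   51. -129.]
delta [-0.6 -0.3 -0.1] rot [-0.05 -0.09 -0.06] rows 0.016212711394650456 0.017021742438374322
25 1185 y [-29.2  24.4] z 5.1
30 1257 y [-29.1  28.7] z 5.1
35 1346 y [-29.2  29.5] z 5.1
40 1372 y [-25.7  29.3] z 5.1
45 1594 y [-29.2  29.3] z 5.0
50 1701 y [-29.5  29.3] z 5.0
55 1780 y [-29.5  29.3] z 5.0
60 1803 y [-29.4  29.5] z 5.0
65 1943 y [-29.5  29.3] z 5.1
70 1859 y [-29.5  29.3] z 5.1
75 2066 y [-29.5  29.4] z 5.1
80 2057 y [-29.5  29.4] z 5.1
85 2184 y [-29.4  29.4] z 5.1
90 2216 y [-29.5  28.8] z 5.1
95 2598 y [-29.3  24.2] z 0.6
100 2344 y [-29.6  28.9] z -0.7
105 2035 y [-29.4  29.1] z -0.4
110 93 y [-27.8  30. ] z 6.2
115 29 y [28.4 29.9] z 29.0
xmax [109.1 110.2 118. ]
```

View pics/w14.png

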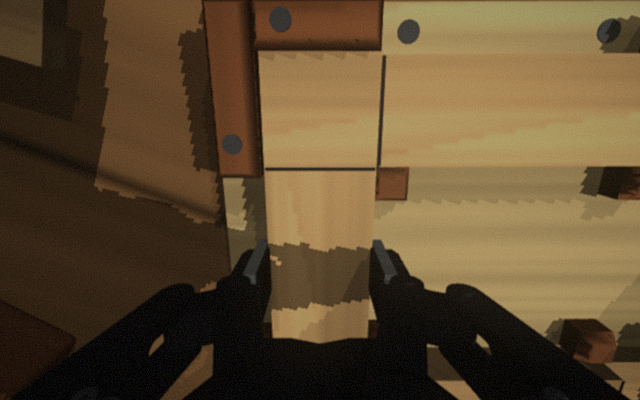

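Call:
arm_command(plan=[{"delta_pos": [0, 0, -1], "rot": [0, 0, 0]}, {"delta_pos": [0, 0, -1], "rot": [0, 0, 0]}, {"delta_pos": [0, 0, -1], "rot": [0, 0, 0]}, {"delta_pos": [0, 0, -1], "rot": [0, 0, 0]}, {"delta_pos": [0, 0, -15], "rot": [0, 0, 0]}, {"delta_pos": [0, 0, -50], "rot": [0, 0, 0]}, {"delta_pos": [0, 0, -90], "rot": [0, 0, 0]}, {"delta_pos": [0, 0, -130], "rot": [0, 0, 0]}, {"delta_pos": [0, 0, -150], "rot": [0, 0, 0]}, {"delta_pos": [0, 0, -150], "rot": [0, 0, 0]}, {"delta_pos": [0, 0, -150], "rot": [0, 0, 0]}], grip=1.0)

```text
t: 15.78
position: [0.6086, -0.0833, 0.1946]
orientation: [0.001, -0.191, 0.982, -0.002]
contact_force: [0.4, 0.2, -0.8]
width: 1.002
```

```bash
python3 - <<'E'
from jh import *
s=snap('wrist','w15');print(jfit('w15',s,extra='b'))
z=load('w15')
def hts(z,J,pts):
    C=cloud(z)*1000;m=(z['d']>0);P=C[m]
    c,s_=np.cos(np.radians(J[2])),np.sin(np.radians(J[2]));d=P[:,:2]-np.array(J[:2])
    x=c*d[:,0]+s_*d[:,1];y=-s_*d[:,0]+c*d[:,1]
    for a in pts:
        k=np.hypot(x-a[0],y-a[1])<4;print(a,k.sum(),np.median(P[k,2]).round(1) if k.sum() else None)
hts(z,(576.5,-3,22),[(-80,-86),(-40,-86),(0,-86),(40,-86),(80,-86),(-73,0),(79,0),(-73,95),(79,95),(0,0)])
plan([.561,-.324,.15],96.3)
E
```

```text
(array([576.62,  -3.67,  22.11,   1.29]), np.float64(1.24), 93234)
(-80, -86) 67 37.3
(-40, -86) 59 37.3
(0, -86) 52 37.3
(40, -86) 46 37.2
(80, -86) 43 37.2
(-73, 0) 65 37.2
(79, 0) 45 37.2
(-73, 95) 60 25.4
(79, 95) 42 25.1
(0, 0) 48 13.2
t 15.83 pos [607.4 -83.  192.1] phi -158.02 tilt [-0.0009 -0.0015] F [-0.6 -0.  -0.6] w 1.002 j [ -17.   12.  102.   -0.   66. -129.]
delta [ 133.1 -206.1   42.5] rot [ -0.12   0.   105.68] rows 5.972156135460283 14.759901175285355
```

View pics/w15.png

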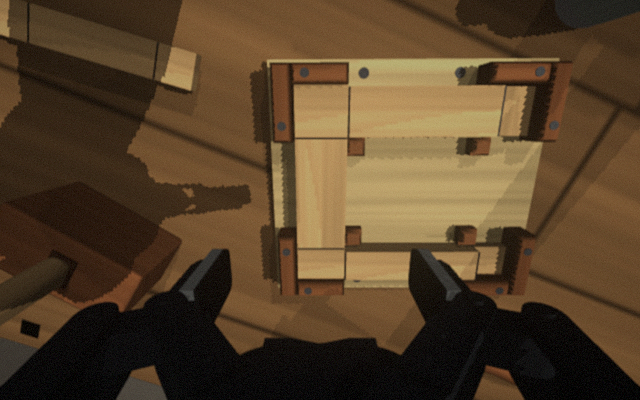

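Call:
arm_command(plan=[{"delta_pos": [133, -206, 0], "rot": [0, 0, 105.6]}, {"delta_pos": [133, -206, 0], "rot": [0, 0, 105.6]}, {"delta_pos": [133, -206, 0], "rot": [0, 0, 105.6]}, {"delta_pos": [133, -206, 0], "rot": [0, 0, 105.6]}, {"delta_pos": [133, -206, 0], "rot": [0, 0, 105.6]}, {"delta_pos": [133, -206, 0], "rot": [0, 0, 105.6]}, {"delta_pos": [133, -206, 10], "rot": [0, 0, 105.6]}, {"delta_pos": [133, -206, 42], "rot": [0, 0, 105.6]}, {"delta_pos": [133, -206, 42], "rot": [0, 0, 105.6]}, {"delta_pos": [133, -206, 42], "rot": [0, 0, 105.6]}, {"delta_pos": [133, -206, 42], "rot": [0, 0, 105.6]}, {"delta_pos": [133, -206, 42], "rot": [0, 0, 105.6]}])

```text
t: 16.83
position: [0.5597, -0.3229, 0.1466]
orientation: [-0.003, 0.532, 0.847, -0.001]
contact_force: [-0.7, -1.7, 0.2]
width: 1.0
```

Call:
arm_command(plan=[{"delta_pos": [0, 0, 0], "rot": [0, 0, 7]}, {"delta_pos": [0, 0, 0], "rot": [0, 0, 14]}, {"delta_pos": [0, 0, 0], "rot": [0, 0, 19.5]}, {"delta_pos": [0, 0, 0], "rot": [0, 0, 19.5]}, {"delta_pos": [0, 0, 0], "rot": [0, 0, 19.5]}, {"delta_pos": [0, 0, 0], "rot": [0, 0, 19.5]}, {"delta_pos": [0, 0, 0], "rot": [0, 0, 19.5]}, {"delta_pos": [0, 0, 0], "rot": [0, 0, 19.5]}])

```text
t: 17.5
position: [0.5611, -0.3238, 0.1496]
orientation: [-0.0, 0.665, 0.747, -0.001]
contact_force: [-0.1, 0.4, -0.6]
width: 1.001
```

```bash
python3 - <<'E'
from jh import *
s=snap('wrist','w16');z=load('w16')
r=rect(z,(.561,-.324),.14,.019);print(r)
plan([r[0][0]/1000,r[0][1]/1000,.027],r[2],s)
E
```

```text
(array([ 562.6, -323.4]), array([ 32. , 190.2]), np.float32(95.92), np.float64(0.0254), 8183)
t 17.50 pos [ 561.1 -323.8  149.6] phi 96.59 tilt [-0.002 -0.001] F [-0.1  0.4 -0.6] w 1.001 j [-39.  19.  99.  -0.  63. -45.]
delta [  0.3   1.8 122.6] rot [-0.12  0.04  0.67] rows 2.9405191976855956 0.09540832081409763
```

View pics/w16.png

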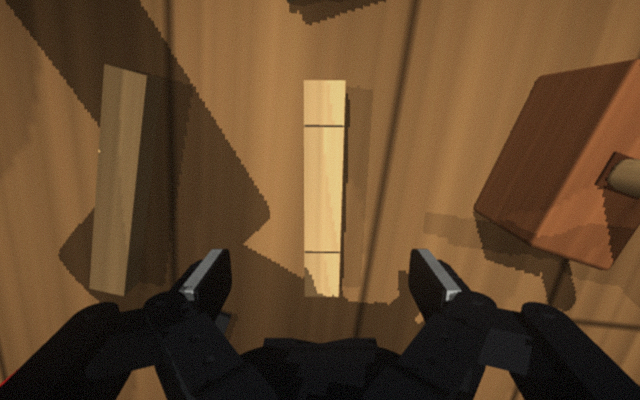

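Call:
arm_command(plan=[{"delta_pos": [0.3, 1.6, 40], "rot": [0, 0, 0.7]}, {"delta_pos": [0.3, 1.6, 80], "rot": [0, 0, 0.7]}, {"delta_pos": [0.3, 1.6, 110], "rot": [0, 0, 0.7]}, {"delta_pos": [0.3, 1.6, 121], "rot": [0, 0, 0.7]}, {"delta_pos": [0.3, 1.6, 121], "rot": [0, 0, 0.7]}, {"delta_pos": [0.3, 1.6, 121], "rot": [0, 0, 0.7]}, {"delta_pos": [0.3, 1.6, 121], "rot": [0, 0, 0.7]}])

```text
t: 18.13
position: [0.5643, -0.3249, 0.0318]
orientation: [0.002, 0.67, 0.742, -0.001]
contact_force: [0.0, 0.1, 0.6]
width: 1.004
```

Call:
arm_command(plan=[{"delta_pos": [0, 0, 0], "rot": [0, 0, 0]}, {"delta_pos": [0, 0, 0], "rot": [0, 0, 0]}, {"delta_pos": [0, 0, 0], "rot": [0, 0, 0]}, {"delta_pos": [0, 0, 0], "rot": [0, 0, 0]}, {"delta_pos": [0, 0, 0], "rot": [0, 0, 0]}, {"delta_pos": [0, 0, 0], "rot": [0, 0, 0]}, {"delta_pos": [0, 0, 0], "rot": [0, 0, 0]}, {"delta_pos": [0, 0, 0], "rot": [0, 0, 0]}], grip=0.2, force=60)

```text
t: 18.8
position: [0.5632, -0.3241, 0.03]
orientation: [0.001, 0.67, 0.742, -0.001]
contact_force: [0.1, -0.2, 6.2]
width: 0.358
```

Call:
arm_command(plan=[{"delta_pos": [0, 0, -10], "rot": [0, 0, 0]}, {"delta_pos": [0, 0, -40], "rot": [0, 0, 0]}, {"delta_pos": [0, 0, -80], "rot": [0, 0, 0]}, {"delta_pos": [0, 0, -120], "rot": [0, 0, 0]}, {"delta_pos": [0, 0, -160], "rot": [0, 0, 0]}, {"delta_pos": [0, 0, -190], "rot": [0, 0, 0]}, {"delta_pos": [0, 0, -190], "rot": [0, 0, 0]}, {"delta_pos": [0, 0, -190], "rot": [0, 0, 0]}])

```text
t: 19.47
position: [0.5636, -0.3238, 0.2219]
orientation: [0.002, 0.67, 0.742, -0.001]
contact_force: [-0.2, 0.4, -1.2]
width: 0.354
```

```bash
python3 - <<'E'
from jh import *
s=snap('wrist','w17')
held('w17',s)
J=np.array([577.4,-3.2]);th=np.radians(22.05);R=np.array([[np.cos(th),-np.sin(th)],[np.sin(th),np.cos(th)]])
t=J+R@[0,94];print(t)
plan([t[0]/1000,t[1]/1000,.22],22.05)
E
```

```text
25 766 y [-16.3  15.2] z 4.6
30 784 y [-16.1  15. ] z 4.6
35 816 y [-16.4  15.3] z 4.6
40 833 y [-16.3  15.1] z 4.6
45 882 y [-16.3  15. ] z 4.6
50 891 y [-16.3  15.2] z 4.6
55 934 y [-16.2  15. ] z 4.5
60 937 y [-16.4  15.2] z 4.5
65 1010 y [-16.2  15.1] z 4.6
70 1030 y [-16.4  15. ] z 4.5
75 1036 y [-16.2  15.1] z 4.5
80 1099 y [-16.4  15. ] z 4.5
85 1132 y [-16.2  15.1] z 4.5
90 1189 y [-16.4  15. ] z 4.5
95 111 y [-16.1  15. ] z 4.8
xmax [94.9 95.3 95.5]
[542.1109363   83.92451999]
t 19.52 pos [ 562.6 -323.   218.9] phi 95.84 tilt [-0.0017 -0.0011] F [ 0.   0.4 -1.9] w 0.357 j [-39.  15.  96.  -0.  69. -45.]
delta [406.9  21.1  -1.5] rot [-6.000e-02  1.100e-01  7.379e+01] rows 9.771253164992281 10.305601553365275
```

View pics/w17.png

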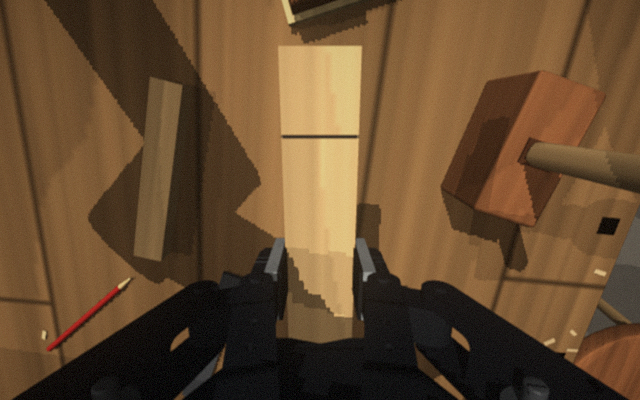

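Call:
arm_command(plan=[{"delta_pos": [407, 21, 0], "rot": [0, 0, 73.8]}, {"delta_pos": [407, 21, 0], "rot": [0, 0, 73.8]}, {"delta_pos": [407, 21, 0], "rot": [0, 0, 73.8]}, {"delta_pos": [407, 21, 0], "rot": [0, 0, 73.8]}, {"delta_pos": [407, 21, 0], "rot": [0, 0, 73.8]}, {"delta_pos": [407, 21, 0], "rot": [0, 0, 73.8]}, {"delta_pos": [407, 21, 0], "rot": [0, 0, 73.8]}, {"delta_pos": [407, 21, 0], "rot": [0, 0, 73.8]}, {"delta_pos": [407, 21, 0], "rot": [0, 0, 73.8]}, {"delta_pos": [407, 21, 0], "rot": [0, 0, 73.8]}, {"delta_pos": [407, 21, 0], "rot": [0, 0, 73.8]}, {"delta_pos": [407, 21, 0], "rot": [0, 0, 73.8]}])

```text
t: 20.52
position: [0.5401, 0.0865, 0.2152]
orientation: [-0.0, 0.981, 0.193, -0.004]
contact_force: [0.4, -0.5, -1.5]
width: 0.362
```

Call:
arm_command(plan=[{"delta_pos": [0, 0, 0], "rot": [0, 0, 0]}, {"delta_pos": [0, 0, 0], "rot": [0, 0, 0]}, {"delta_pos": [0, 0, 0], "rot": [0, 0, 0]}, {"delta_pos": [0, 0, 0], "rot": [0, 0, 0]}, {"delta_pos": [0, 0, 0], "rot": [0, 0, 0]}, {"delta_pos": [0, 0, 0], "rot": [0, 0, 0]}])

```text
t: 21.02
position: [0.5425, 0.0829, 0.2185]
orientation: [0.001, 0.982, 0.191, -0.001]
contact_force: [-0.1, -0.5, -0.1]
width: 0.359
```

```bash
python3 - <<'E'
from jh import *
s=snap('wrist','w18')
held('w18',s)
print(jfit('w18',s,extra='b'))
plan([.5421,.0839,.09],22.05,s)
E
```

```text
25 772 y [-16.2  15.2] z 4.5
30 785 y [-16.1  15.1] z 4.6
35 819 y [-16.2  15.3] z 4.6
40 851 y [-16.1  15.2] z 4.5
45 862 y [-16.4  15.1] z 4.6
50 891 y [-16.2  15.2] z 4.6
55 928 y [-16.1  15.1] z 4.5
60 994 y [-16.3  15.3] z 4.4
65 1013 y [-16.2  15.1] z 4.5
70 1014 y [-16.3  15.2] z 4.5
75 1055 y [-16.2  15.1] z 4.5
80 1098 y [-16.3  15.1] z 4.5
85 1143 y [-16.   15.1] z 4.5
90 1130 y [-16.4  15.2] z 4.5
xmax [94.2 94.6 95. ]
(array([578.02,  -2.12,  22.22,   1.35]), np.float64(1.14), 61904)
t 21.02 pos [542.5  82.9 218.5] phi 21.98 tilt [-0.0015 -0.0013] F [-0.1 -0.5 -0.1] w 0.359 j [ -2.   2. 110.  -0.  68.  66.]
delta [  0.2  -1.2 128.5] rot [ 0.04  0.11 -0.07] rows 3.080884542230634 0.0182611621300771
```

View pics/w18.png

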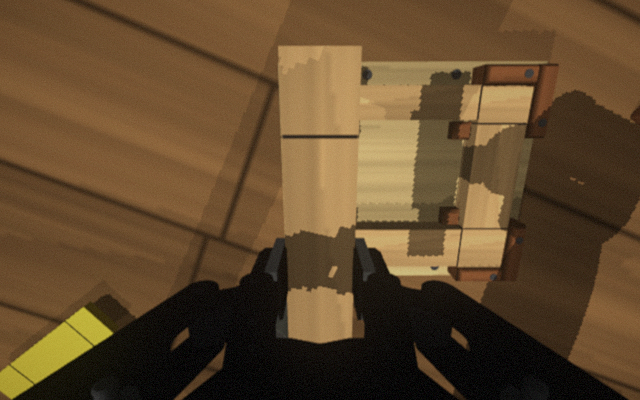

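Call:
arm_command(plan=[{"delta_pos": [0.3, -1.5, 40], "rot": [0, 0, 0]}, {"delta_pos": [0.3, -1.5, 80], "rot": [0, 0, 0]}, {"delta_pos": [0.3, -1.5, 115], "rot": [0, 0, 0]}, {"delta_pos": [0.3, -1.5, 134], "rot": [0, 0, 0]}, {"delta_pos": [0.3, -1.5, 134], "rot": [0, 0, 0]}, {"delta_pos": [0.3, -1.5, 134], "rot": [0, 0, 0]}, {"delta_pos": [0.3, -1.5, 134], "rot": [0, 0, 0]}, {"delta_pos": [0.3, -1.5, 134], "rot": [0, 0, 0]}, {"delta_pos": [0.3, -1.5, 134], "rot": [0, 0, 0]}, {"delta_pos": [0.3, -1.5, 134], "rot": [0, 0, 0]}])

```text
t: 21.9
position: [0.5431, 0.085, 0.0863]
orientation: [0.001, 0.982, 0.191, 0.001]
contact_force: [0.7, -0.2, 0.3]
width: 0.356
```

```bash
python3 - <<'E'
from jh import *
s=snap('wrist','w19');snap('side','d19')
print(jfit('w19',s,extra='b'))
plan([.5422,.0844,.042],22.05,s)
E
```

```text
(array([577.9 ,  -1.8 ,  22.18,   1.4 ]), np.float64(1.28), 116357)
t 21.90 pos [543.1  85.   86.3] phi 22.04 tilt [ 0.0019 -0.0014] F [ 0.7 -0.2  0.3] w 0.356 j [ -2.  12. 115.  -0.  53.  66.]
delta [-1.1  0.2 44.3] rot [ 0.11 -0.07 -0.01] rows 1.0623865429047679 0.018684555809166604
```

View pics/w19.png

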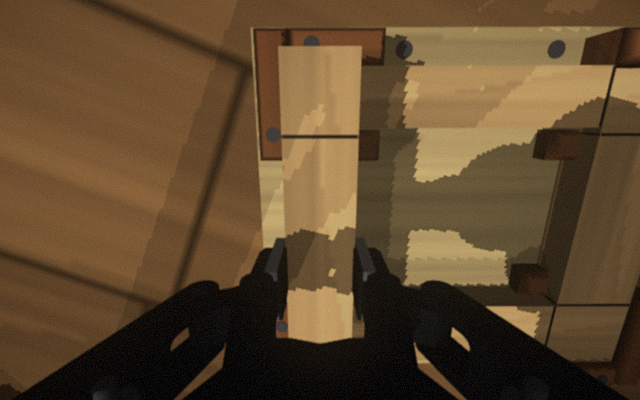

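View pics/d19.png

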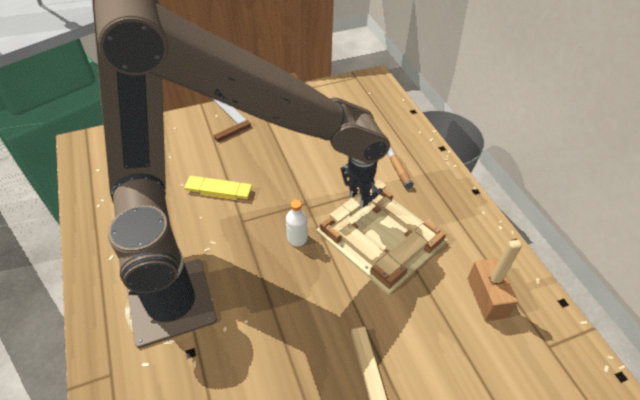

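Call:
arm_command(plan=[{"delta_pos": [-0.5, 0, 8], "rot": [0, 0, 0]}, {"delta_pos": [-0.5, 0, 15], "rot": [0, 0, 0]}, {"delta_pos": [-0.5, 0, 19], "rot": [0, 0, 0]}, {"delta_pos": [-0.5, 0, 23], "rot": [0, 0, 0]}, {"delta_pos": [-0.5, 0, 27], "rot": [0, 0, 0]}, {"delta_pos": [-0.5, 0, 31], "rot": [0, 0, 0]}, {"delta_pos": [-0.5, 0, 34], "rot": [0, 0, 0]}, {"delta_pos": [-0.5, 0, 34], "rot": [0, 0, 0]}])

```text
t: 22.67
position: [0.5415, 0.0844, 0.0497]
orientation: [0.001, 0.981, 0.191, -0.001]
contact_force: [1.9, -3.4, -1.8]
width: 0.357
```

```bash
python3 - <<'E'
from jh import *
plan([.5422,.0844,.042],22.05)
E
```

```text
t 22.67 pos [541.5  84.4  49.7] phi 22.08 tilt [-0.0012 -0.0022] F [ 1.9 -3.4 -1.8] w 0.357 j [ -2.  16. 115.  -0.  49.  66.]
delta [0.7 0.2 7.7] rot [0.09 0.11 0.03] rows 0.18573707784096044 0.020498125265214613
```

Call:
arm_command(plan=[{"delta_pos": [0.3, 0.2, 2.5], "rot": [0, 0, 0]}, {"delta_pos": [0.3, 0.3, 5], "rot": [0, 0, 0]}, {"delta_pos": [0.3, 0.3, 7], "rot": [0, 0, 0]}, {"delta_pos": [0.3, 0.3, 8.5], "rot": [0, 0, 0]}, {"delta_pos": [0.3, 0.3, 9.2], "rot": [0, 0, 0]}, {"delta_pos": [0.3, 0.3, 9.2], "rot": [0, 0, 0]}, {"delta_pos": [0.3, 0.3, 9.2], "rot": [0, 0, 0]}])

```text
t: 23.25
position: [0.542, 0.0845, 0.042]
orientation: [0.001, 0.982, 0.191, -0.001]
contact_force: [-1.3, -3.0, 5.8]
width: 0.36
```

```bash
python3 - <<'E'
from jh import *
s=snap('wrist','w20');plan([.5422,.0844,.042],22.05,s)
E
```

```text
t 23.25 pos [542.   84.5  42. ] phi 22.05 tilt [-0.0017 -0.0016] F [-1.3 -3.   5.8] w 0.360 j [ -2.  16. 115.  -0.  48.  66.]
delta [0.2 0.2 0. ] rot [ 0.05  0.12 -0.  ] rows 0.006592005985378882 0.01826836937895969
```

View pics/w20.png

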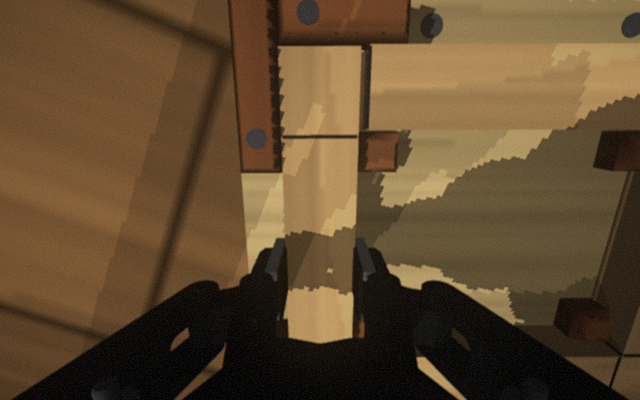

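Seated (z 42.0 as predicted, 6 N). Release, lift and check.

Call:
arm_command(plan=[{"delta_pos": [0, 0, -1], "rot": [0, 0, 0]}, {"delta_pos": [0, 0, -1], "rot": [0, 0, 0]}, {"delta_pos": [0, 0, -1], "rot": [0, 0, 0]}, {"delta_pos": [0, 0, -1], "rot": [0, 0, 0]}, {"delta_pos": [0, 0, -15], "rot": [0, 0, 0]}, {"delta_pos": [0, 0, -50], "rot": [0, 0, 0]}, {"delta_pos": [0, 0, -90], "rot": [0, 0, 0]}, {"delta_pos": [0, 0, -130], "rot": [0, 0, 0]}, {"delta_pos": [0, 0, -170], "rot": [0, 0, 0]}, {"delta_pos": [0, 0, -190], "rot": [0, 0, 0]}, {"delta_pos": [0, 0, -190], "rot": [0, 0, 0]}, {"delta_pos": [0, 0, -190], "rot": [0, 0, 0]}], grip=0.8)

```text
t: 24.3
position: [0.5426, 0.0851, 0.2327]
orientation: [0.001, 0.982, 0.191, 0.001]
contact_force: [0.3, -0.1, -0.7]
width: 0.795
```

```bash
python3 - <<'E'
from jh import *
s=snap('wrist','w21');snap('scene','s21');snap('side','d21')
def hts(z,J,pts):
    C=cloud(z)*1000;m=(z['d']>0);P=C[m]
    c,s_=np.cos(np.radians(J[2])),np.sin(np.radians(J[2]));d=P[:,:2]-np.array(J[:2])
    x=c*d[:,0]+s_*d[:,1];y=-s_*d[:,0]+c*d[:,1]
    for a in pts:
        k=np.hypot(x-a[0],y-a[1])<4;print(a,k.sum(),np.median(P[k,2]).round(1) if k.sum() else None)
pts=[(-80,-86),(0,-86),(80,-86),(-73,0),(79,0),(-80,94),(-40,94),(0,94),(40,94),(80,94),(0,0)]
hts(load('w21'),(577.9,-2,22.1),pts);print();hts(load('s21'),(578.5,-2.8,22),pts)
plan([.54,.08,.2],22)
p=cv2.imread('pics/s21.png')[130:320,110:460];cv2.imwrite('pics/s21z.png',cv2.resize(p,None,fx=2.28,fy=2.28,interpolation=cv2.INTER_CUBIC))
E
```

```text
(-80, -86) 34 37.5
(0, -86) 43 37.2
(80, -86) 51 37.3
(-73, 0) 14 37.1
(79, 0) 50 37.5
(-80, 94) 33 37.2
(-40, 94) 38 37.5
(0, 94) 42 37.7
(40, 94) 49 37.4
(80, 94) 52 37.2
(0, 0) 36 13.6

(-80, -86) 4 35.0
(0, -86) 6 36.4
(80, -86) 6 35.0
(-73, 0) 6 34.8
(79, 0) 6 34.9
(-80, 94) 27 495.1
(-40, 94) 7 36.7
(0, 94) 11 493.0
(40, 94) 85 413.7
(80, 94) 5 33.9
(0, 0) 6 12.4
t 24.45 pos [540.7  85.  228.6] phi 22.03 tilt [-0.0062 -0.001 ] F [-0.6  0.3 -0.1] w 0.800 j [ -2.   2. 110.  -0.  69.  66.]
delta [-2.3  4.4 28.6] rot [-0.08  0.35  0.03] rows 0.6956458649578184 0.050851530715532965
```

View pics/w21.png

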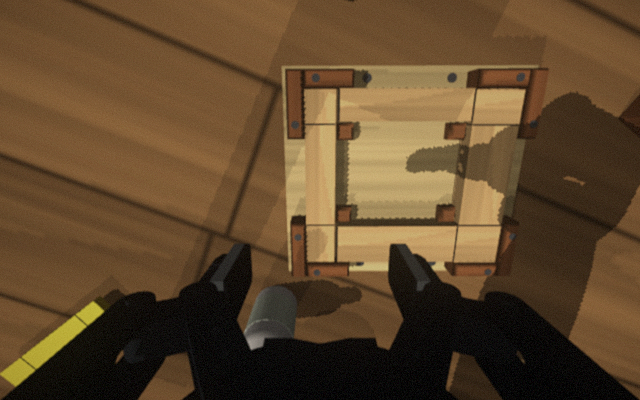

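View pics/d21.png

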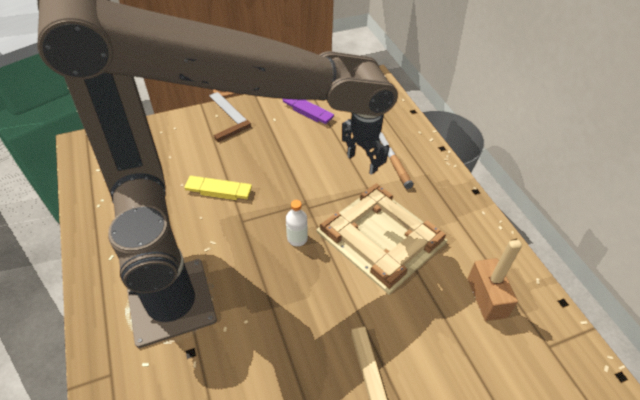

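View pics/s21z.png

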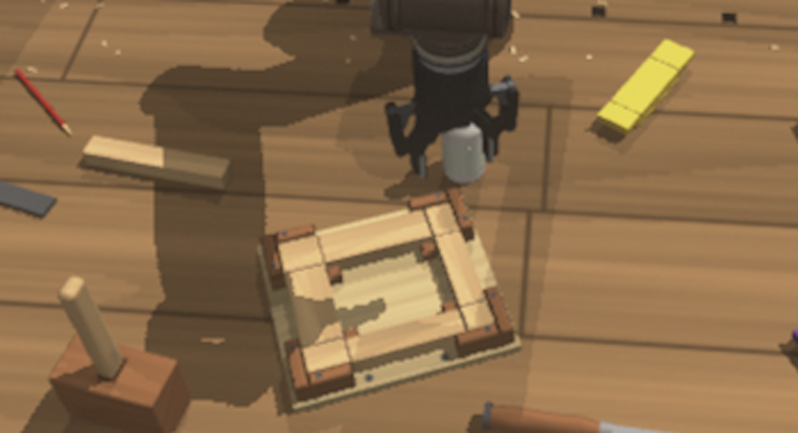

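```bash
python3 -c "
from plant import order,bot
print(order.hand_in());print(bot.get_state()['t'])"
```

```text
the job is handed in; nothing more can be done
None
the job is handed in; nothing more can be done
```

The frame is assembled in the jig and the job is handed in, at about 24.5 s of the 72 s allowed. I laid the narrow stile in the +x channel. Then I lapped the bottom rail over the -y ends and the top rail over the +y ends, each turned by its recesses or pencil lines, and let go of all of them.

- **Fit:** In the last wrist depth image the tops of all four pieces read 37.1 to 37.7 mm. The board read 13.6 mm, so the tops are flush to about 0.6 mm. These readings sit about 1.3 mm above nominal throughout, which is a camera offset.
- **Forces:** The most I saw while seating a piece was about 14 N up and 10 N sideways on the narrow stile. The two rails seated at about 6 N.
- **Other objects:** In the last images the glue bottle, mallet, offcut, chisel and both coloured look-alikes appear unmoved. I did not measure their positions again.
- **Check that disagreed:** The last scene-camera depth readings over parts of the top rail were blocked by the arm (about 0.4 to 0.5 m), so only the wrist camera checked the whole of that rail.

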